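Rehang the lift-off door of the counter cabinet

ROBOT

A 6-joint arm with a two-finger parallel gripper is mounted at the origin on the work surface. World frame = base frame: x ahead of the robot, y to its left, z up, the work surface at z = 0. Lengths are in m, angles in rad, forces in N, time in s.
With the tool pointing down it reaches from about 0.3 to 0.775 m from the base axis. Payload 14.6 kg.
Tool frame: the origin (TCP) lies at the very end of the fingers, on their centre line; the grasp point (between the pads) lies r.grip_point_offset behind it (r.grip_point_offset is the distance from the TCP to the grasp point, in m); z points along the fingers, y is the direction in which the jaws open and shut (so a half turn about z gives the same grasp; the last joint's range is limited). The gripper opens to 85 mm and grips with 20 to 120 N. Pads are 22 mm wide; open, the fingers measure 114 mm over their backs; the gripper's body (76 mm by 85 mm) begins 54 mm behind the grasp point. The pads swing forward as they close: fully open they stand 13 mm farther back than shut.
Start: joints at [-1.203, 0.3, 1.521, -0, 1.321, -0.067], TCP at [0.232, -0.499, 0.195] pointing down, gripper open.
Joint ranges: [-3.03, 3.03], [-0.79, 2.21], [0.23, 2.52], [-1.04, 4.18], [0, 3.07], [-2.55, 2.55]. Speed limits (rad/s): [2.22, 2.22, 2.57, 3.14, 3.14, 3.14].

INTERFACE

Orientations are given as a 3x3 rotation matrix whose columns are the frame's x, y, z axes.
In Python, from station import r, vision gives the robot as it stands. The module is installed in compiled form; this text tells all that it offers.
- The arm moves only by the tool servo_tool, never from a script. Its argument "steps" is text: rows parted by semicolons, each of 7 numbers parted by spaces: the turn, a rotation vector about the tool's x, y, z in degrees, then the shift along the tool's x, y, z in mm, then the gripper command: -1 is fully open, 1 is shut, values between are in proportion. A call has 1 to 10 rows; each row shifts and turns the commanded pose from where the row before left it, along the tool's axes as they then stand; what a row does not reach is not made up. A row lasts 1/10 s, in which the tool goes at most 50 mm and 8.59 degrees, less where a joint would pass 70% of its speed; a pose out of reach is approached as far as the arm can. A call with a gripper value outside its range is refused whole. The fingers move at their own pace and stop on an object; the grip force is fixed at half the most. Time passes only in rows, so rows that do not move let the fingers close. It gives the time, the measured TCP pose, the force and the opening at its end, in the units of the state.
- r.state(): the state, without advancing time (a new reading comes with each control period).
- vision.snapshot(name): name is "scene" or "top"; returns the picture (384x512x3 uint8, red, green, blue); there is no depth.
- vision.camera_params(name): a dict with "fx", "fy", "cx", "cy" (pixels), "k1" (the pictures are not rectified: a ray, as slopes to the right and down, at radius r is drawn at 1 + k1 r^2 times it, then the intrinsics apply), "pose" (4x4, takes a point from camera to world coordinates). Camera axes: x right, y up, looking along -z (the intrinsics and any distortion apply to the point x, -y, -z); pixel columns grow to the right and rows downward; lengths in m; the calibration is good to about 2 mm. A picture is of the moment at which its call begins. camera_params takes no time and is no camera call.
- r.job_done(): hands the job in, once; it reports no verdict.
Trained networks look in the newest picture that a camera, given by its name, has taken for a name from the list of things; names that differ only in an ending like _2 or _b are one class to them, and where a whole thing is asked for, a point or a joint stands for the part that bears it (a point fixed in the world has none). Each returns a list of dicts, best first, with "score" (0 to 1); they miss things now and then, are a little off and sometimes report something else, mostly with a low value. They report only what shows in the picture. A call takes as long as a camera call.
- vision.search_frame(camera, target): "box" ([left, top, width, height] in pixels, round what is visible of it).
- vision.spot_point(camera, target): "xy" ([column, row] in pixels: a listed point, or the origin of a listed thing).
The state is a dict: "t": time; "joints": joint angles; "dq": joint speeds; "joint_efforts": joint torques, N m; "tcp_pos": TCP position; "orientation": TCP orientation; "wrist_force": force on the tool from outside, world axes, zero at the start; "ft_torque": the same for the moment, N m; "opening": finger opening in m.
Only numpy, scipy, OpenCV 4.12 (cv2) and the standard library are available. Lean on these libraries where they do the work, as an engineer would, in place of code of your own. Each camera call takes 0.05 s, during which the arm holds its last target. There are 200 camera calls.

TASK

Restocking is finished: close up the small wooden counter cabinet. Its door hangs by its keyhole on the screw of the wooden stand; lift it until the screw head clears through the wide part of the keyhole, draw it off, and lower it so that both hinge knuckles drop fully home over the cabinet's two pins. Then swing the door shut and turn the wooden turn-button level across it to keep it closed, without dropping the door or shoving or upsetting the small jar, teacup, tin and mortar around.

Things in the scene. Friction and masses are not known exactly. Their poses are not given: they have to be found in the camera images.
- cabinet: Fixed open-fronted dark wooden cabinet, 172 wide (y), 130 deep (x 0 to +130), 195 mm high. Origin: foot of its front face, centred; x points into it (the front looks along -x, roughly to the robot), z up. At the front are two hinge pins, just outside the +y side wall (hinge line x -10, y +100 mm), and the turn-button at the -y side. Cabinet and stand may change sides.
- pin_low (a point): Foot of the lower hinge pin, on the hinge line 45 mm above the table: upper face of its round steel bracket (18 mm diameter, 14 thick, arm to the cabinet side). The steel pin stands 22 mm up from this point, 9 mm diameter with a tapered top 6 mm. Axes as the cabinet's.
- pin_top (a point): Foot of the upper pin, identical and exactly above the lower one, 140 mm above the table. Axes as the cabinet's. As both pins point up, the door must come in sideways at least 24 mm above its seated height, lower knuckle between the two pins, and then go straight down.
- catch (a point): Point in front of the cabinet where point door_edge lies when the door is seated and shut (cabinet frame x -10, y -48, z +100 mm).
- button (a joint): Turn-button (rad): wooden bar 14 wide, pivoted on the cabinet's front at cabinet y -65, z +150 mm, its back 20 and front 32 mm before the face, so the shut door passes behind it. 0 = straight up (end 55 mm above the pivot), positive = towards the door (+y), 1.57 = level across it. Range -0.6 to 1.6, starts -0.5 to 0.1. Stays where left; moves with about 1 N at its knob.
- button_knob (a point): Middle of the turn-button's brass knob: 16 mm diameter, sticking 26 mm out to the cabinet's -x from the bar's front, 42 mm from the pivot; the point is 45 mm before the cabinet's front face. It moves on an arc round the pivot, from above it over to its +y side, always in front of the shut door.
- stand: Fixed wooden stand: upright board 110 wide, 138 high, 20 thick (x 0 to +20) on a foot. Origin: foot of the board's front face, centred; x points to the back, z up. One screw stands out of the board to -x, 130 mm above the table: shank 7 mm diameter, 15 long, then a head 16 mm diameter, 5.5 thick. The door hangs between board and head.
- screw (a point): Middle of the screw's shank, 7.5 mm before the board, 130 mm above the table.
- door: Loose dark wooden door, 135 wide, 165 high, 12 mm thick, about 0.3 kg. Origin on the hinge line (axis of its two knuckles), level with the bottom edge; z up; the panel spans y -13 to -148, x -6 to +6 mm. Outer face -x, with a brass knob 23 mm long at y -130, z 80. Centre of mass y -79, z 82. Hung, its axes are parallel to the stand's and its top is 195 mm up, 57 above the board.
- knuckle_low (a point): Centre of the lower face of the lower knuckle, door frame (0, 0, 25) mm: a steel tube 18 high, outer diameter 22, bore 14 mm, open below and above.
- knuckle_top (a point): The same of the upper knuckle, door frame (0, 0, 120) mm.
- door_edge (a point): Point of the door's free edge, door frame (0, -148, 80) mm. Seated, the door's origin is 20 mm above the table; shut, its axes are parallel to the cabinet's. It swings freely from shut to 180 degrees; opening turns it clockwise seen from above, free edge towards the robot (90 degrees open is yaw -1.57 against the cabinet).
- keyhole (a point): Where the middle of the screw shank lies in the door's through keyhole when hung: door frame (0, -79, 100.5) mm, in a 10 mm wide upright slot closed 3.5 mm above. Downwards the slot opens into the wide part, 26 by 26 mm, centred 30.5 mm below this point. So the door must rise about 30 mm and then move straight to the stand's -x by at least 25 mm.
- door_top (a point): Middle of the door's upper edge, door frame (0, -80, 165) mm: 12 mm thick along door x; hung on the stand it is free for fingers on both faces, good to grip from above.
- jar_mid: Bystander: closed jar, 66 diameter, 130 mm high, origin under its centre.
- teacup: Bystander: white cup, 68 diameter, 55 mm high, origin under its centre.
- mortar: Bystander: brass mortar, 104 diameter, 75 mm high, origin under its centre.
- tin: Bystander: green tin, 76 diameter, 85 mm high, origin under its centre.

How it is judged:
On the way, in this order (a step that is already met when the one before it is completed fails the run):
1. the door is off the screw, well clear of the stand (distance between keyhole and screw above 0.07 m), for 0.1 s.
2. both hinge knuckles sit fully down on their pins (distance between knuckle_low and pin_low below 0.007 m and distance between knuckle_top and pin_top below 0.007 m), for 0.2 s.
3. the seated door is shut and the turn-button lies level across it (all of step 2 and distance between door_edge and catch below 0.018 m and value of joint button above 1.3 rad), for 0.1 s.
At the end, for the whole second after the job is handed in: Both knuckles are fully down on their pins (each knuckle's foot within 7 mm of its pin's foot), the door is shut (its free edge within 18 mm of its shut place), the turn-button is turned to at least 1.3 rad (level is 1.57), and the door is at rest (all of step 3 and linear speed of door below 0.03 m/s and angular speed of door below 0.2 rad/s); the robot touches nothing.
It fails at once if the door is dropped or flung (faster than 1.3 m/s) (linear speed of door above 1.3 m/s).
It fails at once if the small jar, the teacup, the tin or the mortar is shoved (30 mm) or tipped over (0.5 rad) (distance of any of jar_mid, teacup, mortar, tin from where it was at the start of the episode above 0.03 m or angle between any of jar_mid, teacup, mortar, tin's own z axis and vertical above 0.5 rad).
It also fails if it takes over 72 s, if anything falls off the work surface, if the arm or the gripper's body presses on something with over 40 N, if the wrist force passes 120 N, or if a joint passes its speed limit or range.

## Working session

There is one attempt and no reset: what is moved stays moved. The work goes in short steps, Python scripts to look and compute and a tool call to move; the robot and the scene stay as the last step left them, time stands still between calls to the robot, and variables do not carry over. Pictures are saved under pics/ and viewed, about 8 in all and at most 12, crops included, and the job is handed in when it is done.

Besides the shell and the picture viewer there is one more tool, called after "Emit:" as name(argument=value, ...), one argument or row to a line, values as JSON. servo_tool: Moves the arm, as the interface text tells. Its arguments: {"type":"object","properties":{"steps":{"type":"string"}},"required":["steps"]}

```bash
mkdir -p pics; cat > h.py <<'E'
import numpy as np, cv2
from station import r, vision
np.set_printoptions(precision=4,suppress=True)
def ray(cam,xy):
    p=vision.camera_params(cam); 
    d=np.array([(xy[0]-p["cx"])/p["fx"],(xy[1]-p["cy"])/p["fy"]]); u=d.copy()
    for _ in range(20): u=d/(1+p["k1"]*(u@u))
    T=np.array(p["pose"]); v=T[:3,:3]@np.array([u[0],-u[1],-1]); return T[:3,3],v/np.linalg.norm(v)
def at_z(cam,xy,z):
    o,v=ray(cam,xy); return o+v*(z-o[2])/v[2]
def proj(cam,P):
    p=vision.camera_params(cam);T=np.array(p["pose"]);c=T[:3,:3].T@(np.array(P)-T[:3,3])
    u=np.array([c[0],-c[1]])/-c[2];u=u*(1+p["k1"]*(u@u));return np.array([u[0]*p["fx"]+p["cx"],u[1]*p["fy"]+p["cy"]])
def tri(a,b):
    (o1,v1),(o2,v2)=ray(*a),ray(*b)
    s=np.linalg.lstsq(np.c_[v1,-v2],o2-o1,rcond=None)[0]
    p,q=o1+v1*s[0],o2+v2*s[1]; return (p+q)/2,np.linalg.norm(p-q)
def save(cam,name,box=None,f=1):
    im=vision.snapshot(cam)[:,:,::-1]
    if box: im=im[box[1]:box[3],box[0]:box[2]]
    cv2.imwrite("pics/"+name,cv2.resize(im,None,fx=f,fy=f,interpolation=cv2.INTER_CUBIC))
E
python3 - <<'E'
from h import *
print(r.state()["t"],r.grip_point_offset,r.state()["orientation"])
save("scene","s0.png",None,1.5);save("top","t0.png",None,1.5)
for c in("scene","top"):
    p=vision.camera_params(c);print(c,p["fx"],p["k1"],np.array(p["pose"]))
res={}
for n in "cabinet pin_low pin_top button_knob stand screw door knuckle_low knuckle_top door_edge keyhole door_top jar_mid teacup mortar tin".split():
    for c in("scene","top"):
        l=vision.spot_point(c,n); res[n,c]=l
        print(n,c,[(round(d["score"],2),np.round(d["xy"],1).tolist()) for d in l[:2]])
    if res[n,"scene"] and res[n,"top"]:
        print("   ",*tri(("scene",res[n,"scene"][0]["xy"]),("top",res[n,"top"][0]["xy"])))
print(r.state()["t"])
E
```

```text
0.0 0.0187 [[ 0.907   0.4212 -0.0004]
 [ 0.4212 -0.907   0.0011]
 [ 0.0001 -0.0012 -1.    ]]
scene 417.7808214705032 -0.10695756397904481 [[-0.4757 -0.699   0.5339  1.2992]
 [ 0.8795 -0.371   0.298   0.3819]
 [-0.0102  0.6114  0.7913  1.2093]
 [ 0.      0.      0.      1.    ]]
top 491.2562083827179 -0.11009480665459635 [[ 0.0077  0.9885 -0.1511  0.3605]
 [-1.      0.007  -0.0054 -0.0053]
 [-0.0042  0.1511  0.9885  1.5624]
 [ 0.      0.      0.      1.    ]]
cabinet scene [(0.86, [195.5, 197.0])]
cabinet top [(0.97, [325.7, 188.8]), (0.56, [265.0, 160.4])]
    [ 0.5915 -0.1988  0.0125] 0.0023109939403801027
pin_low scene [(0.74, [216.6, 203.0])]
pin_low top [(0.57, [296.4, 188.6]), (0.19, [171.4, 188.0])]
    [ 0.5899 -0.1067  0.0328] 0.004237658158983706
pin_top scene [(0.68, [216.3, 184.8])]
pin_top top [(0.97, [295.0, 185.9]), (0.34, [354.3, 200.1])]
    [ 0.5849 -0.0998  0.1324] 0.012336016766874887
button_knob scene [(0.57, [180.9, 145.3])]
button_knob top [(0.67, [353.4, 197.3])]
    [ 0.5426 -0.2583  0.2038] 0.01085010712906187
stand scene [(0.88, [302.9, 249.2])]
stand top [(
[... 942 characters left out ...]
80.4]), (0.47, [119.4, 201.6])]
    [0.5853 0.2261 0.1966] 0.0023308278159302753
jar_mid scene [(0.74, [229.3, 244.4]), (0.38, [153.8, 154.3])]
jar_mid top [(0.74, [263.7, 158.4]), (0.46, [263.0, 241.6])]
    [ 0.6942 -0.0012 -0.0086] 0.0002956258721221876
teacup scene [(0.8, [262.0, 185.9])]
teacup top [(0.72, [263.1, 242.4]), (0.46, [186.6, 184.1])]
    [ 0.4234 -0.0072  0.0016] 0.013226662100478676
mortar scene [(0.61, [376.6, 263.0]), (0.58, [314.7, 212.7])]
mortar top [(0.7, [123.3, 205.1]), (0.16, [327.4, 186.5])]
    [ 0.5353  0.4567 -0.0036] 0.008012013035098771
tin scene [(0.98, [157.3, 155.3])]
tin top [(0.75, [403.7, 228.7])]
    [ 0.4683 -0.4577 -0.0172] 0.0031074841734956005
1.7
```

View pics/s0.png

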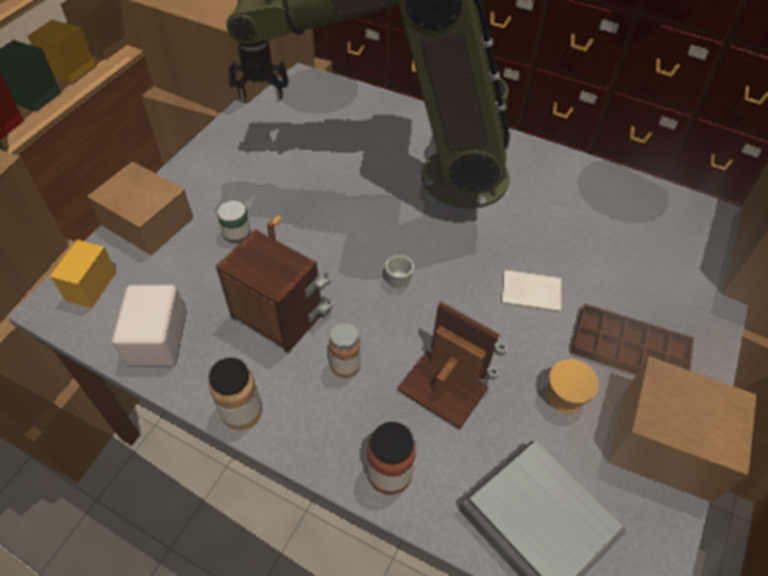

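View pics/t0.png

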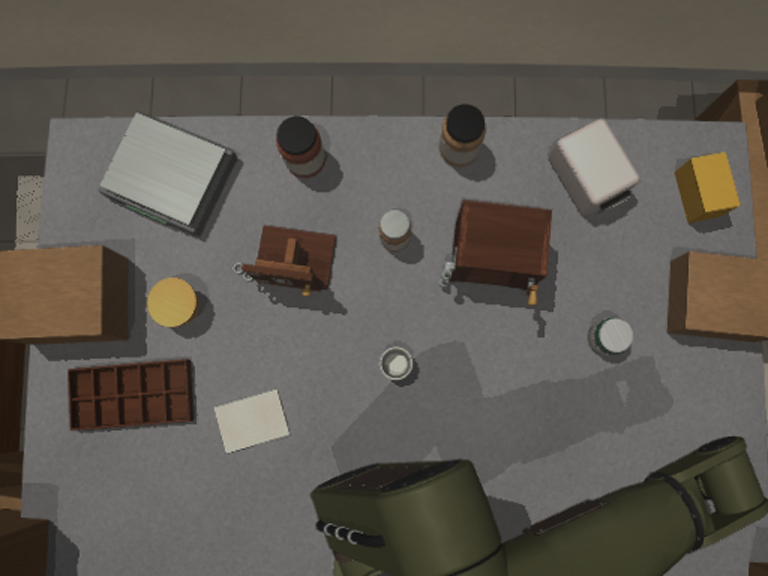

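The scene view shows the cabinet at about (270,285) and the stand with the hung door at (460,350). The jar is between them at (345,350), the cup at (398,270). The top view has the cabinet top at (505,243) with its pins at (447,270), and the door at (280,270). Next I'll zoom in to get edges.

```bash
python3 - <<'E'
from h import *
a=vision.snapshot("top")[:,:,::-1]
b=vision.snapshot("scene")[:,:,::-1]
def crop(im,x,y,w,h,f): return cv2.resize(im[y:y+h,x:x+w],None,fx=f,fy=f,interpolation=cv2.INTER_CUBIC)
A=np.hstack([crop(a,150,145,80,60,5),crop(a,290,128,80,80,5)[:300]]) if 0 else None
t=np.vstack([np.hstack([crop(a,150,145,80,60,5),crop(a,290,150,80,60,5)]),np.hstack([crop(b,265,195,80,60,5),crop(b,145,140,80,60,5)])])
cv2.imwrite("pics/c1.png",t)
E
```

```text
(no output)
```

View pics/c1.png

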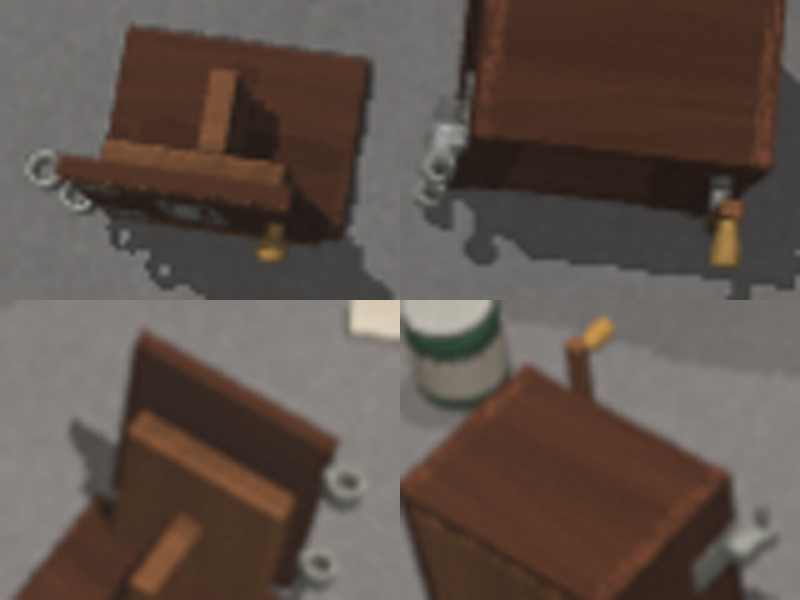

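```bash
cat > fit.py <<'E'
from h import *
from scipy.optimize import least_squares
def fit(obs,x0):
    # obs: (cam,[u,v] pixel, local pt mm, weight)
    def W(p,l): c,s=np.cos(p[2]),np.sin(p[2]); l=np.array(l)/1000; return np.array([p[0]+c*l[0]-s*l[1],p[1]+s*l[0]+c*l[1],l[2]])
    f=lambda p:np.concatenate([(proj(c,W(p,l))-uv) for c,uv,l in obs])
    s=least_squares(f,x0,loss="soft_l1",f_scale=.7); return s.x,f(s.x).reshape(-1,2)
def px(ox,oy,u,v): return np.array([ox+(u+.5)/5-.5,oy+(v+.5)/5-.5])
E
python3 - <<'E'
from fit import *
T=lambda u,v:px(290,150,u,v); S=lambda u,v:px(145,140,u,v)
cab=[("top",T(74,137),(0,86,195)),("top",T(370,170),(0,-86,195)),("scene",S(127,70),(0,-86,195)),("scene",S(328,172),(0,86,195)),("scene",S(2,182),(130,-86,195)),
("scene",S(363,215),(-10,100,162)),("top",T(38,165),(-10,100,150))]
x,e=fit(cab,[.59,-.2,0]);print("cab",x);print(e)
T=lambda u,v:px(150,145,u,v); S=lambda u,v:px(265,195,u,v)
# door frame, z+30
d=[("top",T(62,156),(6,-13,195)),("top",T(287,184),(6,-148,195)),("scene",S(143,31),(-6,-148,195)),("scene",S(337,137),(-6,-13,195)),
("scene",S(347,182),(0,0,168)),("scene",S(320,263),(0,0,73)),("top",T(43,167),(0,0,168)),("top",T(77,193),(0,0,73))]
x,e=fit(d,[.59,.29,0]);print("door",x);print(e)
E
```

```text
cab [ 0.5891 -0.1998 -0.1099]
[[-0.9416 -0.1805]
 [ 0.1774  0.2454]
 [-0.0645 -1.7911]
 [ 0.8156  0.0166]
 [-1.6389  0.7046]
 [-0.2045 -2.117 ]
 [-0.0905 -0.3346]]
door [ 0.5972  0.3035 -0.1323]
[[-0.9385 -0.9163]
 [ 0.7724 -0.0281]
 [-0.1933 -0.4385]
 [ 0.4759  0.0435]
 [-0.1364 -0.3713]
 [ 0.1162 -0.3078]
 [ 0.0572 -0.0753]
 [-0.2115 -0.0843]]
```

```bash
cat > ov.py <<'E'
from h import *
def P(pose,l):
    c,s=np.cos(pose[2]),np.sin(pose[2]);l=np.array(l)/1000;return [pose[0]+c*l[0]-s*l[1],pose[1]+s*l[0]+c*l[1],l[2]]
def circ(x,y,z,R): return [(x+R*np.cos(t),y+R*np.sin(t),z) for t in np.linspace(0,6.3,30)]
CAB=[[(0,86,195),(0,-86,195),(130,-86,195),(130,86,195),(0,86,195),(0,86,0)],[(0,-86,195),(0,-86,0)],circ(-10,100,162,2),circ(-10,100,67,2),circ(-10,100,140,9),circ(-10,100,45,9),[(-10,100,140),(-10,100,162)]]
def door(h):
    return [[(-6,-13,h+165),(-6,-148,h+165),(6,-148,h+165),(6,-13,h+165),(-6,-13,h+165),(-6,-13,h),(-6,-148,h),(-6,-148,h+165)],circ(0,0,h+138,11),circ(0,0,h+138,7),circ(0,0,h+43,11),circ(0,0,h+43,7),[(-6,-130,h+80),(-29,-130,h+80)]]
def over(cam,im,box,f,items):
    x,y,w,h=box; o=cv2.resize(im[y:y+h,x:x+w,::-1],None,fx=f,fy=f,interpolation=cv2.INTER_CUBIC)
    for pose,lines,col in items:
        for L in lines:
            q=np.array([(proj(cam,P(pose,l))-[x,y]+.5)*f-.5 for l in L]);cv2.polylines(o,[np.round(q*8).astype(int).reshape(-1,1,2)],False,col,1,cv2.LINE_AA,3)
    return o
E
cat > show0.py <<'E'
from ov import *
import sys
cab=eval(sys.argv[1]);dr=eval(sys.argv[2])
a=vision.snapshot("top");b=vision.snapshot("scene")
it=[(cab,CAB,(0,255,255)),(dr,door(30),(0,255,0))]
t=np.vstack([np.hstack([over("top",a,(155,155,80,55),5,it),over("top",a,(290,155,80,55),5,it)]),np.hstack([over("scene",b,(265,200,80,65),5,it),over("scene",b,(155,150,80,65),5,it)])])
cv2.imwrite("pics/"+sys.argv[3],t)
E
python3 show0.py "[.5891,-.1998,-.1099]" "[.5972,.3035,-.1323]" o1.png
```

```text
(no output)
```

View pics/o1.png

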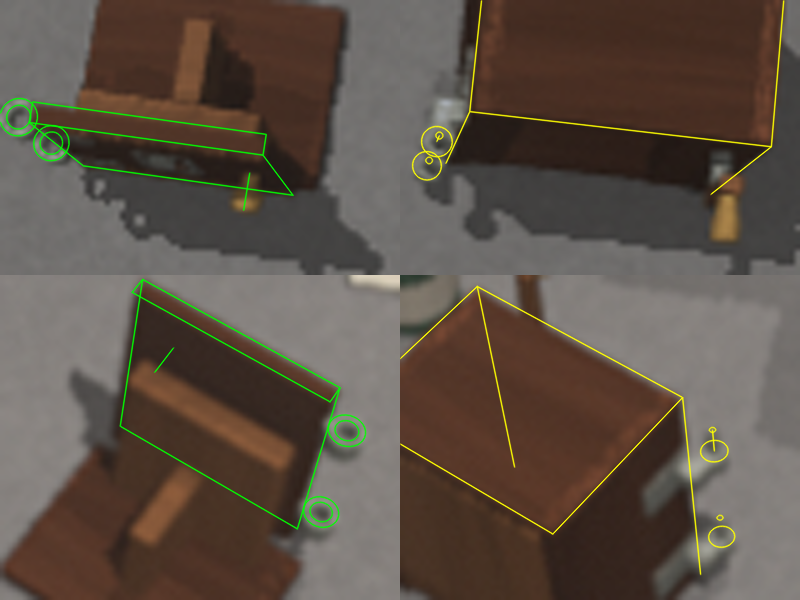

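```bash
cat > edge.py <<'E'
from ov import *
from scipy.optimize import least_squares
from scipy.ndimage import map_coordinates
def edgefit(ims,segs,x0,W=2.5,it=6):
    """segs: (cam,a,b) local mm; returns pose and per-seg mean normal residual px"""
    G={c:cv2.GaussianBlur(cv2.cvtColor(im,cv2.COLOR_RGB2GRAY).astype(float),(0,0),.7) for c,im in ims.items()}
    x=np.array(x0,float)
    for k in range(it):
        obs=[]
        for i,(c,a,b) in enumerate(segs):
            pa,pb=proj(c,P(x,a)),proj(c,P(x,b));n=np.array([-(pb-pa)[1],(pb-pa)[0]]);n/=np.linalg.norm(n)
            for s in np.linspace(.1,.9,15):
                m=pa+s*(pb-pa);t=np.arange(-W-.5,W+.51,.1);q=m[:,None]+n[:,None]*t
                v=map_coordinates(G[c],[q[1],q[0]],order=3);g=np.abs(np.gradient(v));g[:3]=0;g[-3:]=0
                j=g.argmax();
                if g[j]>.5: obs.append((i,c,s,a,b,n,m+n*t[j]))
        f=lambda p:np.array([n@(proj(c,P(p,np.array(a)+s*(np.array(b)-a)))-q) for i,c,s,a,b,n,q in obs])
        x=least_squares(f,x,loss="soft_l1",f_scale=.3).x
    e=f(x);return x,[(i,round(float(np.median(e[[o[0]==i for o in obs]])),2)) for i in range(len(segs)) if any(o[0]==i for o in obs)]
E
python3 - <<'E'
from edge import *
ims={c:vision.snapshot(c) for c in("top","scene")}
A,B,C,D=(0,86,195),(0,-86,195),(130,-86,195),(130,86,195)
segs=[("top",A,B),("top",B,C),("top",C,D),("top",D,A),("scene",A,B),("scene",B,C),("scene",C,D),("scene",D,A),("scene",A,(0,86,60))]
for s in (segs,segs[:4],segs[4:]): print("cab",*edgefit(ims,s,[.589,-.2,-.11]))
a,b,c,d=(-6,-13,195),(-6,-148,195),(6,-148,195),(6,-13,195)
segs=[("top",d,c),("top",a,b),("scene",a,b),("scene",d,c),("scene",b,(-6,-148,60)),("scene",d,(6,-13,80))]
for s in (segs,segs[:2],segs[2:]): print("door",*edgefit(ims,s,[.5972,.3035,-.1323]))
E
```

```text
Traceback (most recent call last):
  File "edge.py", line 18, in edgefit
    x=least_squares(f,x,loss="soft_l1",f_scale=.3).x
      ~~~~~~~~~~~~~^^^^^^^^^^^^^^^^^^^^^^^^^^^^^^^
  File "edge.py", line 17, in <lambda>
    f=lambda p:np.array([n@(proj(c,P(p,np.array(a)+s*(np.array(b)-a)))-q) for i,c,s,a,b,n,q in obs])
                            ~~~~^^^^^^^^^^^^^^^^^^^^^^^^^^^^^^^^^^^^^^
  File "h.py", line 12, in proj
    p=vision.camera_params(cam);T=np.array(p["pose"]);c=T[:3,:3].T@(np.array(P)-T[:3,3])
ValueError: time passes only in moves, steps and waits
```

```bash
cat > /tmp/e.py <<'E'
s=open('h.py').read()
s=s.replace("def ray(","from functools import lru_cache\ncp=lru_cache(None)(vision.camera_params)\ndef ray(").replace("p=vision.camera_params(cam)","p=cp(cam)")
open('h.py','w').write(s)
E
python3 /tmp/e.py
cat > e0.py <<'E'
from edge import *
print(r.state()["t"])
ims={c:vision.snapshot(c) for c in("top","scene")}
A,B,C,D=(0,86,195),(0,-86,195),(130,-86,195),(130,86,195)
segs=[("top",A,B),("top",B,C),("top",C,D),("top",D,A),("scene",A,B),("scene",B,C),("scene",C,D),("scene",D,A),("scene",A,(0,86,60))]
for s in (segs,segs[:4],segs[4:]): print("cab",*edgefit(ims,s,[.589,-.2,-.11]))
a,b,c,d=(-6,-13,195),(-6,-148,195),(6,-148,195),(6,-13,195)
segs=[("top",d,c),("top",a,b),("scene",a,b),("scene",d,c),("scene",b,(-6,-148,60)),("scene",d,(6,-13,80))]
for s in (segs,segs[2:]): print("door",*edgefit(ims,s,[.5972,.3035,-.1323]))
E
python3 e0.py 2>&1 | tail -12
```

```text
2.0
cab [ 0.5904 -0.1994 -0.113 ] [(0, 0.09), (1, -0.3), (2, 0.13), (3, -2.72), (4, 0.22), (5, -0.2), (6, 0.41), (7, 0.08), (8, -0.1)]
cab [ 0.5912 -0.1904 -0.1298] [(0, 0.09), (1, -2.58), (2, 0.03), (3, -0.21)]
cab [ 0.5903 -0.2007 -0.103 ] [(0, 0.2), (1, -0.17), (2, 0.32), (3, -0.12), (4, 0.0)]
door [ 0.5876  0.3032 -0.0463] [(0, 1.19), (1, -1.01), (2, 1.0), (3, -2.4), (4, -0.41), (5, 0.39)]
door [ 0.5818  0.3029 -0.0083] [(0, 1.73), (1, -1.67), (2, -0.19), (3, 0.2)]
```

```bash
cat > e1.py <<'E'
from edge import *
ims={c:vision.snapshot(c) for c in("top","scene")}
A,B,C,D=(0,86,195),(0,-86,195),(130,-86,195),(130,86,195)
segs=[("top",A,B),("top",B,C),("top",C,D),("scene",A,B),("scene",B,C),("scene",C,D),("scene",D,A),("scene",A,(0,86,60))]
for W in (1.5,2.5):print("cab",*edgefit(ims,segs,[.5895,-.2,-.11],W))
a,b,c,d=(-6,-13,195),(-6,-148,195),(6,-148,195),(6,-13,195)
segs=[("top",d,c),("top",a,b),("scene",a,b),("scene",b,(-6,-148,60)),("scene",d,(6,-13,80))]
for s in (segs,segs[2:]):print("door",*edgefit(ims,s,[.5972,.3035,-.1323],1.2))
A,B,C,D=(0,55,138),(0,-55,138),(20,-55,138),(20,55,138)
segs=[("top",D,C),("scene",A,B),("scene",B,C),("scene",C,D),("scene",D,A)]
print("stand",*edgefit(ims,segs,[.5972+.0016-.009,.3035-.0783,-.1323],1.5))
E
python3 e1.py 2>&1 | tail -12
```

```text
cab [ 0.5901 -0.2002 -0.111 ] [(0, 0.09), (1, -0.09), (2, 0.12), (3, 0.29), (4, 0.01), (5, 0.32), (6, -0.19), (7, -0.01)]
cab [ 0.5902 -0.2002 -0.11  ] [(0, 0.09), (1, -0.08), (2, 0.12), (3, 0.29), (4, 0.01), (5, 0.31), (6, -0.2), (7, -0.0)]
door [ 0.5917  0.3033 -0.0826] [(0, 0.19), (1, -0.91), (2, 0.7), (3, -0.69), (4, 0.53)]
door [ 0.5912  0.3041 -0.0404] [(0, -0.07), (1, -0.21), (2, 0.19)]
stand [ 0.5945  0.2248 -0.1372] [(0, -0.6), (1, 0.2), (2, 0.09), (3, -0.2), (4, -0.09)]
```

```bash
cat > go.py <<'E'
from h import *
import sys
def go(x,y,z,psi=None):
    """TCP target m, tool-y yaw deg -> tool-frame turn (deg), then shift (mm) in the frame after the turn"""
    s=r.state();R=np.array(s["orientation"]);p=np.array(s["tcp_pos"])
    cur=np.degrees(np.arctan2(R[1,1],R[0,1])); psi=cur if psi is None else psi
    a=np.radians(psi); Rt=np.array([[-np.sin(a),np.cos(a),0],[np.cos(a),np.sin(a),0],[0,0,-1.]])
    rv=cv2.Rodrigues(R.T@Rt)[0].ravel()*180/np.pi; d=np.array([x,y,z])-p
    print("t%.2f psi %.2f tcp"%(s["t"],cur),p,"open %.4f"%s["opening"],"F",np.array(s["wrist_force"]))
    print("turn",np.round(rv,2),"shift before-turn",np.round(R.T@d*1000,1),"after-turn",np.round(Rt.T@d*1000,1),"world",np.round(d*1000,1))
if __name__=="__main__": go(*map(float,sys.argv[1:]))
E
python3 go.py .5865 .2248 .30 -7.7
```

```text
t2.20 psi -65.09 tcp [ 0.2317 -0.4988  0.1947] open 0.0855 F [0.4967 0.5017 0.9237]
turn [  0.     0.   -57.39] shift before-turn [ 626.6 -506.8 -105.3] after-turn [ 764.6  254.7 -105.3] world [354.8 723.6 105.3]
```

Emit:
servo_tool(
  steps="0 0 0 0 0 -35 -1;0 0 0 0 0 -35 -1;0 0 0 0 0 -35 -1;0 0 -8 0 0 0 -1;0 0 -8 0 0 0 -1;0 0 -8 0 0 0 -1;0 0 -8 0 0 0 -1;0 0 -8 0 0 0 -1;0 0 -8 0 0 0 -1;0 0 -8 0 0 0 -1",
)

```text
t: 3.2
tcp_pos: [0.2317, -0.4988, 0.2997]
orientation: [[0.152, 0.988, 0.0], [0.988, -0.152, -0.0], [-0.0, 0.0, -1.0]]
wrist_force: [0.6, -0.3, -0.4]
opening: 0.0856
```

```bash
python3 go.py .5865 .2248 .30 -7.7
```

```text
t3.20 psi -8.76 tcp [ 0.2317 -0.4988  0.2997] open 0.0856 F [ 0.6024 -0.2699 -0.3711]
turn [ 0.    0.   -1.06] shift before-turn [769.2 240.5  -0.3] after-turn [764.6 254.7  -0.3] world [354.8 723.6   0.3]
```

Emit:
servo_tool(
  steps="0 0 -1.06 0 0 0 -1;0 0 0 38 12.7 0 -1;0 0 0 38 12.7 0 -1;0 0 0 38 12.7 0 -1;0 0 0 38 12.7 0 -1;0 0 0 38 12.7 0 -1;0 0 0 38 12.7 0 -1;0 0 0 38 12.7 0 -1;0 0 0 38 12.7 0 -1;0 0 0 38 12.7 0 -1",
)

```text
t: 4.2
tcp_pos: [0.393, -0.1746, 0.2999]
orientation: [[0.144, 0.99, 0.001], [0.99, -0.144, -0.0], [-0.0, 0.001, -1.0]]
wrist_force: [-0.1, 0.0, 0.3]
opening: 0.0856
```

Emit:
servo_tool(
  steps="0 0 0 38 12.7 0 -1;0 0 0 38 12.7 0 -1;0 0 0 38 12.7 0 -1;0 0 0 38 12.7 0 -1;0 0 0 38 12.7 0 -1;0 0 0 38 12.7 0 -1;0 0 0 38 12.7 0 -1;0 0 0 38 12.7 0 -1;0 0 0 38 12.7 0 -1;0 0 0 0 0 0 -1",
)

```text
t: 5.2
tcp_pos: [0.5543, 0.15, 0.2985]
orientation: [[0.14, 0.99, -0.002], [0.99, -0.14, 0.0], [0.0, -0.002, -1.0]]
wrist_force: [0.3, -0.9, -1.7]
opening: 0.0854
```

```bash
python3 go.py .5865 .2248 .164 -7.7
```

```text
t5.20 psi -8.05 tcp [0.5543 0.15   0.2985] open 0.0854 F [ 0.2561 -0.9232 -1.7316]
turn [-0.09 -0.   -0.35] shift before-turn [ 78.6  21.6 134.4] after-turn [ 78.5  21.9 134.5] world [  32.2   74.8 -134.5]
```

Emit:
servo_tool(
  steps="0 0 -0.35 0 0 0 -1;0 0 0 26 7.3 0 -1;0 0 0 26 7.3 0 -1;0 0 0 26.5 7.3 0 -1;0 0 0 0 0 34 -1;0 0 0 0 0 34 -1;0 0 0 0 0 34 -1;0 0 0 0 0 20 -1;0 0 0 0 0 12 -1;0 0 0 0 0 0 -1",
)

```text
t: 6.2
tcp_pos: [0.5854, 0.2205, 0.1649]
orientation: [[0.135, 0.991, -0.002], [0.991, -0.135, -0.001], [-0.001, -0.002, -1.0]]
wrist_force: [0.1, -0.3, 0.3]
opening: 0.0856
```

```bash
python3 go.py .5865 .2248 .164 -7.7;python3 - <<'E'
from h import *
save("scene","g0.png",(225,150,385,270),5)
E
```

```text
t6.20 psi -7.78 tcp [0.5854 0.2205 0.1649] open 0.0856 F [ 0.0776 -0.3332  0.3149]
turn [-0.09  0.04 -0.08] shift before-turn [4.4 0.5 0.8] after-turn [4.4 0.5 0.9] world [ 1.1  4.3 -0.9]
```

View pics/g0.png

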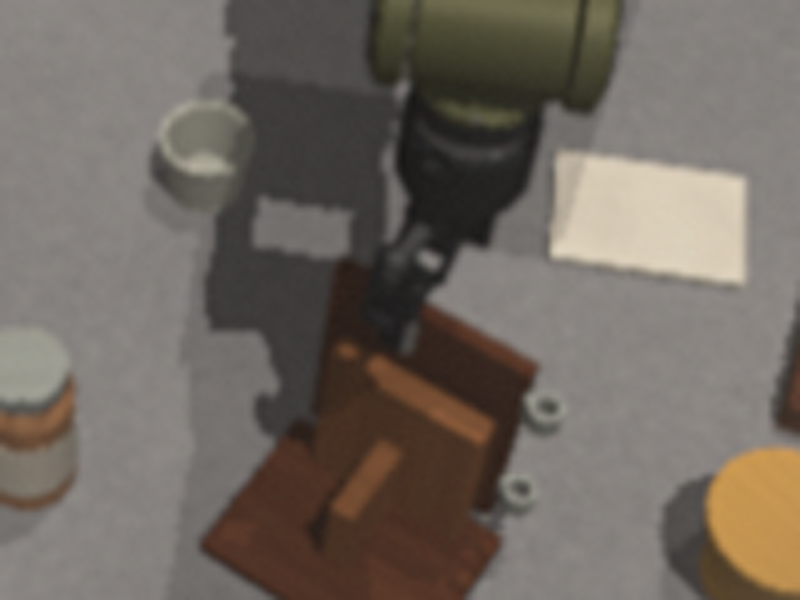

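The gripper straddles the top of the door, with the back finger at (395,330) above the board. Closing now.

Emit:
servo_tool(
  steps="0 0 0 4.4 0.5 1 -1;0 0 0 0 0 0 0.3;0 0 0 0 0 0 0.6;0 0 0 0 0 0 0.8;0 0 0 0 0 0 1;0 0 0 0 0 0 1;0 0 0 0 0 0 1;0 0 0 0 0 0 1;0 0 0 0 0 0 1;0 0 0 0 0 0 1",
)

```text
t: 7.25
tcp_pos: [0.5868, 0.2257, 0.1647]
orientation: [[0.134, 0.991, -0.0], [0.991, -0.134, 0.0], [-0.0, -0.0, -1.0]]
wrist_force: [-0.1, 0.1, -0.2]
opening: -0.0002
```

```bash
python3 go.py .5865 .2248 .164 -7.7;python3 - <<'E'
from h import *
a=vision.snapshot("scene")[:,:,::-1];b=vision.snapshot("top")[:,:,::-1]
c=lambda im,x,y:cv2.resize(im[y:y+80,x:x+80],None,fx=5,fy=5,interpolation=cv2.INTER_CUBIC)
cv2.imwrite("pics/g1.png",np.hstack([c(a,265,180),c(b,145,140)]))
p=r.state()["tcp_pos"];print((proj("scene",p)-[265,180])*5,(proj("top",p)-[145,140])*5)
E
```

```text
t7.25 psi -7.68 tcp [0.5868 0.2257 0.1647] open -0.0002 F [-0.0814  0.0578 -0.1938]
turn [-0.    0.    0.02] shift before-turn [-0.9 -0.2  0.7] after-turn [-0.9 -0.2  0.7] world [-0.3 -0.9 -0.7]
[228.6795 192.1554] [199.8264 209.1411]
```

View pics/g1.png

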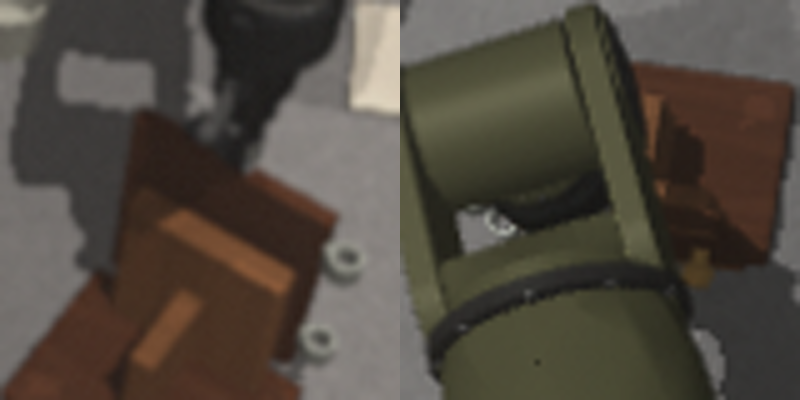

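```bash
python3 - <<'E'
from h import *
for n,p in dict(back=(.627,.215,.178),backouter=(.642,.213,.178),front=(.543,.226,.178)).items(): print(n,(proj("scene",p)-[225,150])*5)
print(cp("scene")["pose"][0], cp("top")["pose"][2])
# closed: tip & line up axis
for z in (.165,.18,.195,.21,.24): print(z,(proj("scene",(.5868,.2257,z))-[265,180])*5)
E
```

```text
back [388.3409 372.6042]
backouter [375.0382 390.3021]
front [459.4715 277.1983]
[-0.4757 -0.699   0.5339  1.2992] [-0.0042  0.1511  0.9885  1.5624]
0.165 [228.7118 191.8319]
0.18 [231.8368 177.7693]
0.195 [235.0185 163.4331]
0.21 [238.2585 148.8155]
0.24 [244.9192 118.7049]
```

Emit:
servo_tool(
  steps="0 0 0 0 0 -20 1;0 0 0 0 0 -30 1;0 0 0 0 0 -30 1;0 0 0 0 0 0 1;0 0 0 0 0 0 1",
)

```text
t: 7.85
tcp_pos: [0.5869, 0.2257, 0.2449]
orientation: [[0.134, 0.991, 0.001], [0.991, -0.134, 0.0], [0.0, 0.001, -1.0]]
wrist_force: [-0.2, -0.1, -0.5]
opening: 0.0003
```

```bash
python3 - <<'E'
from h import *
a=vision.snapshot("scene")[:,:,::-1];b=vision.snapshot("top")[:,:,::-1]
p=np.array(r.state()["tcp_pos"]);R=np.array(r.state()["orientation"])
def c(cam,im,x,y,w):
    o=cv2.resize(im[y:y+80,x:x+w],None,fx=5,fy=5,interpolation=cv2.INTER_CUBIC)
    for l,col in (((0,0,0),(0,0,255)),((0,0,-.0727),(0,255,255)),((0,.0425,-.0727),(0,255,0)),((0,-.0425,-.0727),(0,255,0))):
        q=(proj(cam,p+R@np.array(l))-[x,y]+.5)*5;cv2.circle(o,tuple(int(i) for i in q),3,col,-1)
    return o
cv2.imwrite("pics/g2.png",np.hstack([c("scene",a,265,165,80),c("top",b,145,140,80)]))
print(p,r.state()["opening"])
E
```

```text
[0.5865 0.2256 0.2434] 0.00011720643417226113
```

View pics/g2.png

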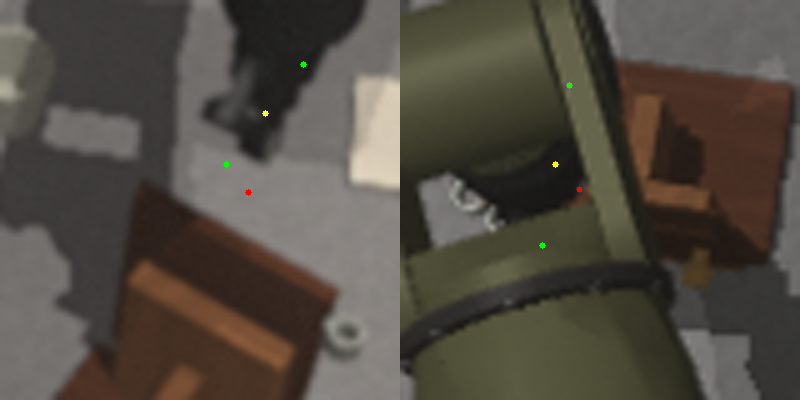

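The drawn fingertips at (262,160) sit about 30 mm higher than the reported TCP projected at (248,192). The first closure must therefore have passed above the door. I'll reopen, go about 28 mm deeper and close again, watching the opening.

Emit:
servo_tool(
  steps="0 0 0 0 0 0 -1;0 0 0 0 0 0 -1;0 0 0 0 0 0 -1;0 0 0 0 0 0 -1;0 0 0 0 0 0 -1;0 0 0 0 0 30 -1;0 0 0 0 0 30 -1;0 0 0 0 0 25 -1;0 0 0 0 0 20 -1;0 0 0 0 0 0 -1",
)

```text
t: 8.95
tcp_pos: [0.5856, 0.2253, 0.1369]
orientation: [[0.134, 0.991, -0.005], [0.991, -0.134, -0.001], [-0.002, -0.004, -1.0]]
wrist_force: [-0.8, 0.7, 0.1]
opening: 0.0857
```

Emit:
servo_tool(
  steps="0 0 0 0 0 0 0.4;0 0 0 0 0 0 0.7;0 0 0 0 0 0 1;0 0 0 0 0 0 1;0 0 0 0 0 0 1;0 0 0 0 0 0 1;0 0 0 0 0 0 1",
)

```text
t: 9.65
tcp_pos: [0.5872, 0.2257, 0.1402]
orientation: [[0.134, 0.991, 0.001], [0.991, -0.134, 0.0], [0.0, 0.001, -1.0]]
wrist_force: [1.8, -1.1, 3.9]
opening: 0.0105
```

Emit:
servo_tool(
  steps="0 0 0 0 0 -5 1;0 0 0 0 0 -8 1;0 0 0 0 0 -8 1;0 0 0 0 0 -9.5 1;0 0 0 0 0 0 1;0 0 0 0 0 0 1;0 0 0 0 0 0 1",
)

```text
t: 10.35
tcp_pos: [0.5866, 0.2257, 0.1697]
orientation: [[0.134, 0.991, -0.001], [0.991, -0.134, -0.0], [-0.0, -0.001, -1.0]]
wrist_force: [0.5, 0.7, -4.8]
opening: 0.0101
```

```bash
python3 - <<'E'
from ov import *
a=vision.snapshot("scene");b=vision.snapshot("top")
print(r.state()["tcp_pos"],r.state()["wrist_force"],r.state()["ft_torque"],r.state()["opening"])
it=[([.5976,.3038,-.135],door(60),(0,255,0))]
cv2.imwrite("pics/g3.png",np.hstack([over("scene",a,(265,180,80,80),5,it),over("top",b,(145,140,80,80),5,it)]))
E
```

```text
[0.5867 0.2257 0.1697] [ 0.5073  0.0111 -4.6584] [-0.0236  0.0083  0.007 ] 0.010163873464195757
```

View pics/g3.png

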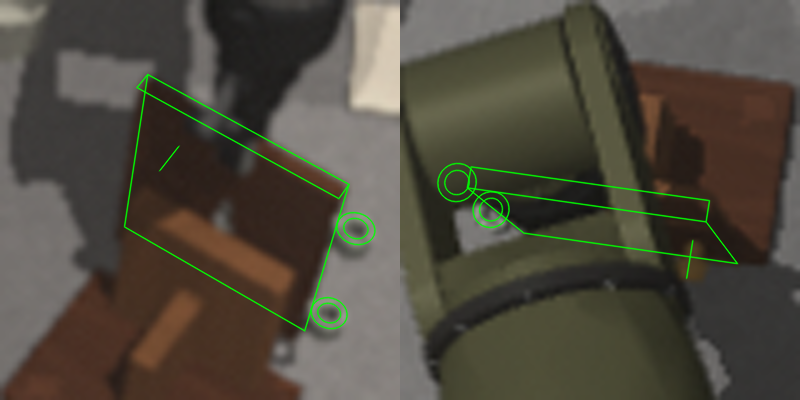

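The door follows the +30 mm model overlay, with top edge strip and knuckles in place, and the wrist force shows about 4 N of hanging load. Now I'll check the lift height numerically.

```bash
python3 - <<'E'
from ov import *
vision.snapshot("scene")
d=[.5976,.3038,-.135]
for n in("knuckle_top","knuckle_low","keyhole","door_edge"): print(n,[(round(q["score"],2),np.round(q["xy"],1)) for q in vision.spot_point("scene",n)[:2]])
for h in(50,55,60): print(h,proj("scene",P(d,(0,0,h+120))),proj("scene",P(d,(0,0,h+25))),proj("scene",P(d,(0,-79,h+100.5))))
# photometric: edge match of right vertical/top front edge over heights
from edge import *
im=cv2.GaussianBlur(cv2.cvtColor(vision.snapshot("scene"),cv2.COLOR_RGB2GRAY).astype(float),(0,0),.7)
from scipy.ndimage import map_coordinates
for h in range(44,70,2):
    a,b=proj("scene",P(d,(-6,-13,h+165))),proj("scene",P(d,(-6,-60,h+165)))
    n=np.array([-(b-a)[1],(b-a)[0]]);n/=np.linalg.norm(n)
    q=np.array([a+s*(b-a) for s in np.linspace(.1,.9,20)])
    f=lambda t:map_coordinates(im,[(q+n*t)[:,1],(q+n*t)[:,0]],order=1)
    print(h,round(np.mean(f(.7)-f(-.7)),1),end="; ")
E
```

```text
knuckle_top [(0.93, array([333.4, 230.1])), (0.44, array([330.5, 245.3]))]
knuckle_low [(0.63, array([333.2, 244.5]))]
keyhole [(0.69, array([309.1, 218.8]))]
door_edge [(0.93, array([290. , 212.1]))]
50 [334.0393 230.4094] [328.8746 246.7096] [310.0724 221.0519]
55 [334.3279 229.4949] [329.1321 245.8998] [310.2757 220.1374]
60 [334.6183 228.5743] [329.3912 245.0849] [310.4803 219.2171]
44 11.7; 46 12.0; 48 13.0; 50 15.7; 52 20.1; 54 25.3; 56 29.9; 58 32.4; 60 31.9; 62 28.2; 64 22.4; 66 15.8; 68 9.8;
```

Emit:
servo_tool(
  steps="0 0 0 0 0 -1 1;0 0 0 0 -5 0 1;0 0 0 0 -5 0 1;0 0 0 0 -5 0 1;0 0 0 0 0 0 1",
)

```text
t: 11.25
tcp_pos: [0.5713, 0.2279, 0.1714]
orientation: [[0.133, 0.991, -0.0], [0.991, -0.133, 0.0], [0.0, -0.0, -1.0]]
wrist_force: [0.2, 0.4, -3.1]
opening: 0.0104
```

Emit:
servo_tool(
  steps="0 0 0 0 -10 0 1;0 0 0 0 -15 0 1;0 0 0 0 -20 0 1;0 0 0 0 -15 0 1;0 0 0 0 0 -15 1;0 0 0 0 0 -25 1;0 0 0 0 0 -20 1;0 0 0 -10 0 0 1;0 0 0 -20 1 0 1;0 0 0 -30 1 0 1",
)

```text
t: 12.25
tcp_pos: [0.5055, 0.1754, 0.2297]
orientation: [[0.132, 0.991, -0.001], [0.991, -0.132, -0.0], [-0.001, -0.001, -1.0]]
wrist_force: [-0.0, -0.7, -4.4]
opening: 0.0105
```

Emit:
servo_tool(
  steps="0 0 0 -35 1.5 0 1;0 0 0 -35 1.5 0 1;0 0 0 -35 2 0 1;0 0 0 -35 2 0 1;0 0 0 -35 2 0 1;0 0 0 -35 2 0 1;0 0 0 -35 2 0 1;0 0 0 -30 1 0 1;0 0 0 -15 0 0 1;0 0 0 -7 0 0 1",
)

```text
t: 13.25
tcp_pos: [0.4795, -0.1216, 0.2299]
orientation: [[0.135, 0.991, -0.001], [0.991, -0.135, 0.0], [0.0, -0.002, -1.0]]
wrist_force: [0.1, -0.0, -3.9]
opening: 0.0106
```

Emit:
servo_tool(
  steps="0 0 4 0 0 0 1;0 0 7 0 0 0 1;0 0 7 0 0 0 1;0 0 7 0 0 0 1;0 0 7 0 0 0 1;0 0 7 0 0 0 1;0 0 7 0 0 0 1;0 0 5 0 0 0 1;0 0 2.6 0 0 0 1;0 0 0 0 0 0 1",
)

```text
t: 14.25
tcp_pos: [0.4802, -0.1197, 0.2304]
orientation: [[0.877, 0.48, -0.001], [0.48, -0.877, 0.0], [-0.001, -0.001, -1.0]]
wrist_force: [0.9, -0.1, -4.3]
opening: 0.0104
```

```bash
python3 go.py .480 -.120 .173 -61.3
```

```text
t14.25 psi -61.28 tcp [ 0.4802 -0.1197  0.2304] open 0.0104 F [ 0.9024 -0.0754 -4.2863]
turn [-0.04  0.03  0.02] shift before-turn [-0.3  0.2 57.4] after-turn [-0.3  0.2 57.4] world [ -0.2  -0.3 -57.4]
```

Emit:
servo_tool(
  steps="0 0 0 0 0 15 1;0 0 0 0 0 20 1;0 0 0 0 0 15 1;0 0 0 0 0 7 1;0 0 0 0 0 0 1;0 0 0 0 0 0 1",
)

```text
t: 14.85
tcp_pos: [0.4809, -0.1202, 0.1748]
orientation: [[0.877, 0.481, 0.001], [0.481, -0.877, -0.0], [0.0, 0.001, -1.0]]
wrist_force: [-0.5, 0.2, -3.6]
opening: 0.0106
```

```bash
python3 - <<'E'
from ov import *
s=r.state();p=np.array(s["tcp_pos"]);R=np.array(s["orientation"])
ph=np.arctan2(R[1,1],R[0,1]); o=p[:2]+.0788*np.array([-np.sin(ph),np.cos(ph)]);h=(p[2]-.1107)*1000
print(p,ph,o,h)
dr=[*o,ph];cab=[.5901,-.2002,-.110]
a=vision.snapshot("scene");b=vision.snapshot("top")
it=[(dr,door(h),(0,255,0)),(cab,CAB[2:],(0,255,255))]
c=np.hstack([over("scene",a,(185,140,80,80),5,[]),over("top",b,(275,155,80,80),5,[])])
cv2.imwrite("pics/raw3.png",c)
c2=np.hstack([over("scene",a,(185,140,80,80),5,it),over("top",b,(275,155,80,80),5,it)])
cv2.imwrite("pics/g4.png",cv2.resize(np.vstack([c,c2]),None,fx=.75,fy=.75,interpolation=cv2.INTER_AREA))
for n in("knuckle_top","knuckle_low","door_edge","pin_top","pin_low","door_top"):
  for cam in("scene","top"): print(n,cam,[(round(q["score"],2),np.round(q["xy"],1)) for q in vision.spot_point(cam,n)[:2]])
for n,l in(("kt",(0,0,h+120)),("kl",(0,0,h+25)),("edge",(0,-148,h+80))): print(n,proj("scene",P(dr,l)),proj("top",P(dr,l)))
for n,l in(("pt",(-10,100,140)),("pl",(-10,100,45))): print(n,proj("scene",P(cab,l)),proj("top",P(cab,l)))
E
```

```text
[ 0.4809 -0.1202  0.1748] -1.068850638999403 [ 0.5499 -0.0823] 64.06268285023185
knuckle_top scene [(0.74, array([226.7, 170.4]))]
knuckle_top top [(0.51, array([291., 197.]))]
knuckle_low scene [(0.56, array([230.5, 185.4])), (0.17, array([158.5, 155.5]))]
knuckle_low top [(0.67, array([291. , 202.7]))]
door_edge scene [(0.85, array([226.9, 147.2]))]
door_edge top [(0.55, array([316.2, 242.6]))]
pin_top scene [(0.88, array([215.8, 185.5])), (0.5, array([303.5, 249.8]))]
pin_top top [(0.77, array([294.3, 186.1]))]
pin_low scene [(0.62, array([216.7, 202.2]))]
pin_low top [(0.62, array([297.3, 189.4]))]
door_top scene [(0.53, array([229.2, 140.8])), (0.47, array([230.5, 188.4]))]
door_top top [(0.68, array([344.9, 192.5])), (0.51, array([311.8, 219.7]))]
kt [227.463  169.5591] [291.9351 194.3135]
kl [228.4195 187.7113] [290.1859 198.5797]
edge [228.3959 145.0912] [315.9051 241.0176]
pt [217.1049 184.8853] [297.0163 182.4813]
pl [218.5927 202.013 ] [295.0148 187.333 ]
```

View pics/g4.png

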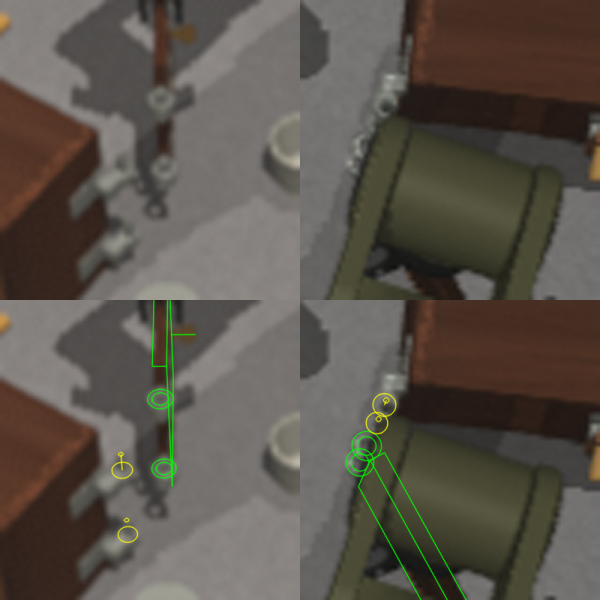

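The door overlay matches in both views, with the knuckle rings at (160,99) and (164,168). Next is one close-up of the pins for their exact position.

```bash
python3 - <<'E'
from ov import *
cab=[.5901,-.2002,-.110]
a=np.mean([vision.snapshot("scene").astype(float) for _ in range(3)],0).astype(np.uint8);b=vision.snapshot("top")
pin=[[(-10,100,140),(-10,100,162)],[(-10,100,45),(-10,100,67)],circ(-10,100,140,9),circ(-10,100,45,9),circ(-10,100,126,9),circ(-10,100,31,9)]
it=[(cab,pin,(0,255,255))]
row=lambda it:np.hstack([over("scene",a,(203,172,30,40),10,it),over("top",b,(283,172,25,25),16,it)])
c=np.vstack([row([])[:300],row(it)[:300]]) if 0 else np.hstack([over("scene",a,(205,172,24,38),12,[]),over("scene",a,(205,172,24,38),12,it)])
t=np.vstack([over("top",b,(284,174,16,19),12,[]),over("top",b,(284,174,16,19),12,it)])
cv2.imwrite("pics/g5.png",np.hstack([c,t]))
E
```

```text
(no output)
```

View pics/g5.png

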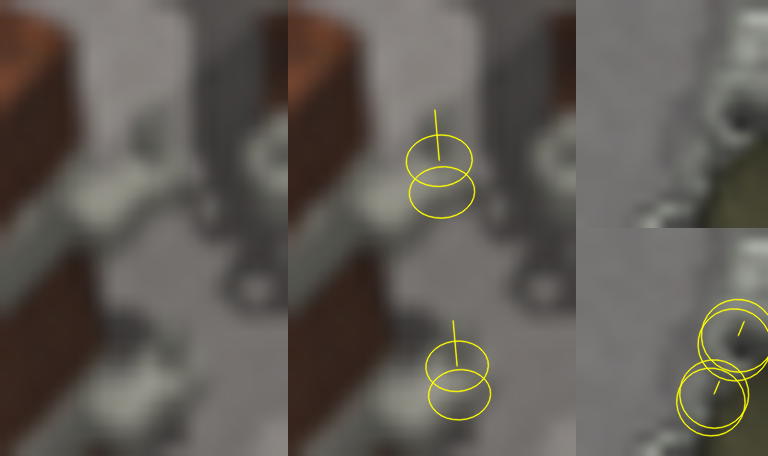

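Emit:
servo_tool(
  steps="0 0 0 4 5 0 1;0 0 0 8 10 0 1;0 0 0 8 10 0 1;0 0 0 5 7 0 1;0 0 0 2.8 3.1 0 1;0 0 0 0 0 0 1;0 0 0 0 0 0 1",
)

```text
t: 16.45
tcp_pos: [0.5216, -0.1375, 0.1741]
orientation: [[0.877, 0.481, -0.0], [0.481, -0.877, 0.0], [-0.0, -0.0, -1.0]]
wrist_force: [-0.2, 0.1, -4.4]
opening: 0.0104
```

```bash
cat > chk.py <<'E'
from ov import *
import sys
s=r.state();p=np.array(s["tcp_pos"]);R=np.array(s["orientation"])
ph=np.arctan2(R[1,1],R[0,1]); o=p[:2]+.0788*np.array([-np.sin(ph),np.cos(ph)]);h=(p[2]-.1107)*1000
cab=[.5901,-.2002,-.110];hg=np.array(P(cab,(-10,100,0)))[:2]
print("t",s["t"],"tcp",p,"F",np.array(s["wrist_force"]),"M",np.array(s["ft_torque"]),"open",s["opening"])
print("origin",o,"h",h,"yaw-cab deg",np.degrees(ph+.11),"to hinge, tool xy mm",R[:2,:2].T@(hg-o)*1000)
if len(sys.argv)>1:
    a=vision.snapshot("scene");b=vision.snapshot("top");dr=[*o,ph]
    pin=[[(-10,100,140),(-10,100,162)],[(-10,100,45),(-10,100,67)]]
    it=[(dr,door(h)[1:5],(0,255,0)),(cab,pin,(0,255,255))]
    f=lambda i:np.hstack([over("scene",a,(200,160,40,45),9,i),over("top",b,(284,172,38,45),9,i)])
    c=np.hstack([over("scene",a,(202,160,33,50),8,[]),over("scene",a,(202,160,33,50),8,it),over("top",b,(284,170,30,50),8,[])])
    cv2.imwrite("pics/"+sys.argv[1],c)
E
python3 chk.py g6.png
```

```text
t 16.45 tcp [ 0.5216 -0.1375  0.1741] F [-0.2079  0.0782 -4.4433] M [-0.018   0.003   0.0236] open 0.010437898914940829
origin [ 0.5907 -0.0996] h 63.36495166427016 yaw-cab deg -54.97083995074116 to hinge, tool xy mm [0.2964 0.2672]
```

View pics/g6.png

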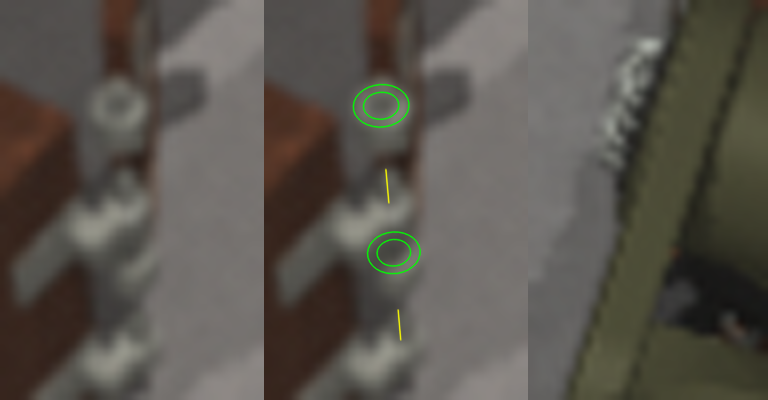

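Knuckle ring (121,103) and pin (128,185) are offset from the model by the same amount, so they line up with each other. Lowering now.

Emit:
servo_tool(
  steps="0 0 0 0.3 0.3 5 1;0 0 0 0 0 6 1;0 0 0 0 0 5 1;0 0 0 0 0 4 1;0 0 0 0 0 3 1;0 0 0 0 0 3 1;0 0 0 0 0 0 1;0 0 0 0 0 0 1",
)

```text
t: 17.35
tcp_pos: [0.5224, -0.1378, 0.1483]
orientation: [[0.877, 0.481, 0.0], [0.481, -0.877, -0.0], [0.0, 0.0, -1.0]]
wrist_force: [-0.7, 0.8, -3.2]
opening: 0.0105
```

```bash
python3 chk.py
```

```text
t 17.35 tcp [ 0.5224 -0.1378  0.1483] F [-0.6754  0.8046 -3.1536] M [-0.0117  0.0271 -0.0018] open 0.010544565075405592
origin [ 0.5915 -0.0999] h 37.56503025180403 yaw-cab deg -54.975506990544034 to hinge, tool xy mm [-0.2125 -0.3179]
```

Emit:
servo_tool(
  steps="0 0 0 0 0 3 1;0 0 0 0 0 3 1;0 0 0 0 0 3 1;0 0 0 0 0 3 1;0 0 0 0 0 0 1;0 0 0 0 0 0 1",
)

```text
t: 17.95
tcp_pos: [0.5223, -0.1377, 0.1361]
orientation: [[0.877, 0.481, -0.0], [0.481, -0.877, 0.0], [-0.0, -0.0, -1.0]]
wrist_force: [0.4, 0.2, -4.2]
opening: 0.0104
```

Emit:
servo_tool(
  steps="0 0 0 0 0 1.5 1;0 0 0 0 0 1.5 1;0 0 0 0 0 1 1;0 0 0 0 0 0 1;0 0 0 0 0 0 1",
)

```text
t: 18.45
tcp_pos: [0.5223, -0.1377, 0.1322]
orientation: [[0.877, 0.481, 0.0], [0.481, -0.877, 0.0], [0.0, 0.0, -1.0]]
wrist_force: [0.5, -0.3, -3.7]
opening: 0.0106
```

```bash
python3 chk.py
```

```text
t 18.45 tcp [ 0.5223 -0.1377  0.1322] F [ 0.4577 -0.3032 -3.6991] M [-0.0036  0.0225 -0.0327] open 0.010639912786962608
origin [ 0.5914 -0.0999] h 21.5030969256476 yaw-cab deg -54.976663845389176 to hinge, tool xy mm [-0.1808 -0.2939]
```

Emit:
servo_tool(
  steps="0 0 0 0 0 1 1;0 0 0 0 0 0.5 1;0 0 0 0 0 0 1;0 0 0 0 0 0 1",
)

```text
t: 18.85
tcp_pos: [0.5224, -0.1379, 0.1309]
orientation: [[0.877, 0.48, 0.0], [0.48, -0.877, -0.0], [0.0, 0.0, -1.0]]
wrist_force: [-1.9, -0.9, 0.1]
opening: 0.0105
```

Emit:
servo_tool(
  steps="0 0 0 0 0 1 1;0 0 0 0 0 0 1;0 0 0 0 0 0 1",
)

```text
t: 19.15
tcp_pos: [0.5224, -0.1381, 0.1305]
orientation: [[0.877, 0.481, 0.001], [0.481, -0.877, -0.001], [0.0, 0.001, -1.0]]
wrist_force: [-5.6, -1.5, 5.8]
opening: 0.0103
```

Emit:
servo_tool(
  steps="0 0 0 0 0 0 0.5;0 0 0 0 0 0 0;0 0 0 0 0 0 -0.2;0 0 0 0 0 0 -0.2;0 0 0 0 0 -10 -0.2;0 0 0 0 0 -25 -0.2;0 0 0 0 0 -35 -0.2;0 0 0 0 0 -30 -0.2;0 0 0 0 0 0 0.5;0 0 0 0 0 0 1",
)

```text
t: 20.15
tcp_pos: [0.5224, -0.1378, 0.2304]
orientation: [[0.877, 0.481, 0.001], [0.481, -0.877, -0.0], [0.001, 0.001, -1.0]]
wrist_force: [0.3, -0.5, 0.4]
opening: 0.0231
```

```bash
python3 - <<'E'
from edge import *
s=r.state();print(s["t"],s["tcp_pos"],s["opening"],s["wrist_force"])
cab=[.5901,-.2002,-.110];hg=P(cab,(-10,100,0))
im=vision.snapshot("scene")
G=cv2.GaussianBlur(cv2.cvtColor(im,cv2.COLOR_RGB2GRAY).astype(float),(0,0),.7)
def score(yaw,h):
    tot=0
    for a,b in (((-6,-13,h+165),(-6,-148,h+165)),((6,-13,h+165),(6,-148,h+165)),((-6,-13,h+165),(-6,-13,h+30)),((-6,-148,h+165),(-6,-148,h))):
        a,b=[proj("scene",P([hg[0],hg[1],yaw],q)) for q in(a,b)];n=np.array([-(b-a)[1],(b-a)[0]]);n/=np.linalg.norm(n)
        q=np.array([a+t*(b-a) for t in np.linspace(.05,.95,30)]);f=lambda t:map_coordinates(G,[(q+n*t)[:,1],(q+n*t)[:,0]],order=1)
        tot+=np.mean(np.abs(f(.7)-f(-.7)))
    return tot
L=sorted(((score(-.11-np.radians(t),h),t,h) for t in range(0,100,2) for h in (16,18,20,22,24,28,32,36)),reverse=True)[:6];print(np.array(L))
for n in("knuckle_top","knuckle_low","door_edge"): print(n,[(round(q["score"],2),np.round(q["xy"],1)) for q in vision.spot_point("scene",n)[:1]])
for h in(20,30): 
    d=[hg[0],hg[1],-.11-.96];print(h,[proj("scene",P(d,l)) for l in((0,0,h+120),(0,0,h+25),(0,-148,h+80))])
# sweep targets
p=np.array(s["tcp_pos"]);R=np.array(s["orientation"])
def W(t,rad,off): 
    t=np.radians(t);return np.array(P(cab,(-10-1000*rad*np.sin(t)-1000*off*np.cos(t),100-1000*rad*np.cos(t)+1000*off*np.sin(t),0)))
prev=p
for t,off in((55,.05),(55,.021),(45,.021),(35,.021),(25,.021),(15,.021),(8,.021),(3,.021),(0,.021)):
    w=W(t,.095,off);d=w-prev;print(t,off,w[:2],"tool",(R.T@(d*[1,1,0])*1000)[:2]);prev=w
E
```

```text
20.15 [ 0.5224 -0.1378  0.2304] 0.023085955124863087 [ 0.2712 -0.5194  0.3566]
[[65.5074 56.     24.    ]
 [65.2195 56.     22.    ]
 [65.169  56.     28.    ]
 [65.0689 56.     20.    ]
 [64.2481 56.     18.    ]
 [64.0721 54.     16.    ]]
knuckle_top [(0.69, array([219.2, 185.2]))]
knuckle_low [(0.75, array([220.5, 203.7]))]
door_edge [(0.8, array([217.9, 161.4]))]
20 [array([217.1049, 184.8853]), array([218.5927, 202.013 ]), array([218.9231, 159.4279])]
30 [array([216.9392, 182.9724]), array([218.4431, 200.2948]), array([218.7821, 157.5402])]
55 0.05 [ 0.4838 -0.1015] tool [-16.4275 -50.4118]
55 0.021 [ 0.4977 -0.1269] tool [-0.013 29.   ]
45 0.021 [ 0.5039 -0.1427] tool [-2.2109 16.8146]
35 0.021 [ 0.5127 -0.1572] tool [ 0.7425 16.9431]
25 0.021 [ 0.5238 -0.17  ] tool [ 3.6734 16.5567]
15 0.021 [ 0.5371 -0.1806] tool [ 6.4926 15.6673]
8 0.021 [ 0.5473 -0.1866] tool [ 6.1199 10.1815]
3 0.021 [ 0.5551 -0.1901] tool [5.1092 6.7778]
0 0.021 [ 0.5598 -0.1918] tool [3.3424 3.8437]
```

Emit:
servo_tool(
  steps="0 0 0 -6 -17 0 1;0 0 0 -6 -17 0 1;0 0 0 -4.4 -16.4 0 1;0 0 0 0 0 20 1;0 0 0 0 0 30 1;0 0 0 0 0 30 1;0 0 0 0 0 20 1;0 0 0 0 0 8 1;0 0 0 0 0 0 1;0 0 0 0 15 0 1",
)

```text
t: 21.35
tcp_pos: [0.4913, -0.1143, 0.1226]
orientation: [[0.876, 0.482, 0.001], [0.482, -0.876, -0.0], [0.001, 0.0, -1.0]]
wrist_force: [0.6, -0.4, 0.6]
opening: -0.0001
```

Emit:
servo_tool(
  steps="0 0 0 0 7 0 1;0 0 0 0 7 0 1;0 0 0 -1.1 8.4 0 1;0 0 0 -1.1 8.4 0 1;0 0 0 0.4 8.5 0 1;0 0 0 0.4 8.5 0 1;0 0 0 1.8 8.3 0 1;0 0 0 1.8 8.3 0 1;0 0 0 3.2 7.8 0 1;0 0 0 3.2 7.8 0 1",
)

```text
t: 22.35
tcp_pos: [0.5375, -0.181, 0.1216]
orientation: [[0.877, 0.481, -0.0], [0.481, -0.877, 0.0], [-0.0, -0.0, -1.0]]
wrist_force: [-0.4, 0.5, 0.2]
opening: -0.0002
```

```bash
cat > dr.py <<'E'
from edge import *
s=r.state();print(s["t"],np.array(s["tcp_pos"]),s["opening"],np.array(s["wrist_force"]))
cab=[.5901,-.2002,-.110];hg=P(cab,(-10,100,0))
vision.snapshot("scene")
for n in("knuckle_top","knuckle_low","door_edge","button_knob"): print(n,[(round(q["score"],2),np.round(q["xy"],1)) for q in vision.spot_point("scene",n)[:2]])
for t in(0,3,6,10,15,20): print(t,np.round(proj("scene",P([hg[0],hg[1],-.11-np.radians(t)],(0,-148,100))),1),end=" ")
print("\nfrom shut TCP, tool",np.array(s["orientation"]).T@(np.array([.5598,-.1918,.122])-s["tcp_pos"])*1000)
E
python3 dr.py
```

```text
22.35 [ 0.5375 -0.181   0.1216] -0.0002429981641880105 [-0.4469  0.5139  0.1712]
knuckle_top [(0.94, array([217.4, 188.1]))]
knuckle_low [(0.7, array([219.8, 202.5])), (0.27, array([216.1, 186.5]))]
door_edge [(0.92, array([192.2, 169.6]))]
button_knob [(0.43, array([183.6, 145. ]))]
0 [183.7 173.3] 3 [185.1 172. ] 6 [186.7 170.6] 10 [188.8 169. ] 15 [191.7 167.1] 20 [194.7 165.4] 
from shut TCP, tool [14.3817 20.1936 -0.3549]
```

Emit:
servo_tool(
  steps="0 0 0 3 5 0 1;0 0 0 3 5 0 1;0 0 0 2.6 3.5 0 1;0 0 0 2.5 3.3 0 1;0 0 0 1.7 2 0 1;0 0 0 0 0 0 1;0 0 0 0 0 0 1",
)

```text
t: 23.3
tcp_pos: [0.5571, -0.1909, 0.1216]
orientation: [[0.877, 0.481, -0.0], [0.481, -0.877, 0.0], [-0.0, -0.0, -1.0]]
wrist_force: [0.7, 1.3, -0.2]
opening: -0.0
```

```bash
python3 dr.py
```

```text
23.3 [ 0.5571 -0.1909  0.1216] -3.5050293644433616e-05 [ 0.698   1.3145 -0.1803]
knuckle_top [(0.74, array([218.7, 186.9]))]
knuckle_low [(0.53, array([219.6, 203. ]))]
door_edge []
button_knob [(0.56, array([184.2, 144.4]))]
0 [183.7 173.3] 3 [185.1 172. ] 6 [186.7 170.6] 10 [188.8 169. ] 15 [191.7 167.1] 20 [194.7 165.4] 
from shut TCP, tool [ 1.9283  2.0726 -0.4098]
```

Emit:
servo_tool(
  steps="0 0 0 1.6 1.2 0 1;0 0 0 1.6 1.2 0 1;0 0 0 0 0 0 1;0 0 0 0 0 0 1",
)

```text
t: 23.95
tcp_pos: [0.5612, -0.1915, 0.1216]
orientation: [[0.877, 0.481, -0.0], [0.481, -0.877, 0.0], [-0.0, -0.0, -1.0]]
wrist_force: [-0.1, 0.1, 0.4]
opening: -0.0002
```

Emit:
servo_tool(
  steps="0 0 0 1.6 1.2 0 1;0 0 0 0 0 0 1;0 0 0 0 0 0 1",
)

```text
t: 24.25
tcp_pos: [0.5631, -0.1918, 0.1216]
orientation: [[0.877, 0.481, -0.0], [0.481, -0.877, 0.0], [-0.0, -0.0, -1.0]]
wrist_force: [-1.0, -0.1, 0.2]
opening: 0.0
```

Emit:
servo_tool(
  steps="0 0 0 1.6 1.2 0 1;0 0 0 0 0 0 1;0 0 0 0 0 0 1",
)

```text
t: 24.55
tcp_pos: [0.5651, -0.1921, 0.1217]
orientation: [[0.877, 0.481, 0.0], [0.481, -0.877, 0.0], [0.0, -0.0, -1.0]]
wrist_force: [-0.6, 0.7, 0.8]
opening: 0.0003
```

Emit:
servo_tool(
  steps="0 0 0 1.6 1.2 0 1;0 0 0 0 0 0 1;0 0 0 0 0 0 1",
)

```text
t: 24.85
tcp_pos: [0.5657, -0.1922, 0.1216]
orientation: [[0.877, 0.48, -0.004], [0.48, -0.877, 0.001], [-0.003, -0.002, -1.0]]
wrist_force: [-12.7, 2.4, 5.8]
opening: 0.0002
```

```bash
python3 dr.py
```

```text
24.85 [ 0.5657 -0.1922  0.1216] 0.00016021531505879734 [-12.6766   2.4234   5.8184]
knuckle_top [(0.68, array([218. , 186.3]))]
knuckle_low [(0.64, array([220.8, 201. ]))]
door_edge []
button_knob []
0 [183.7 173.3] 3 [185.1 172. ] 6 [186.7 170.6] 10 [188.8 169. ] 15 [191.7 167.1] 20 [194.7 165.4] 
from shut TCP, tool [-4.9925 -3.2288 -0.397 ]
```

Emit:
servo_tool(
  steps="0 0 0 -3 -2 0 1;0 0 0 -8 -6 0 1;0 0 0 -16 -12 0 1;0 0 0 -16 -12 0 1;0 0 0 0 0 -30 1;0 0 0 0 0 -40 1;0 0 0 0 0 -40 1;0 0 0 0 0 0 1",
)

```text
t: 25.9
tcp_pos: [0.5157, -0.1856, 0.2373]
orientation: [[0.877, 0.481, 0.009], [0.481, -0.877, -0.004], [0.006, 0.007, -1.0]]
wrist_force: [0.8, 0.4, -0.0]
opening: -0.0004
```

```bash
python3 dr.py; python3 - <<'E'
from ov import *
cab=[.5901,-.2002,-.110]
a=vision.snapshot("scene");b=vision.snapshot("top")
for cam in("scene","top"): print([(round(q["score"],2),np.round(q["xy"],1)) for q in vision.spot_point(cam,"button_knob")[:2]])
for al in(-.6,-.4,-.2,0,.1):
    k=lambda x,rr:np.array(P(cab,(x,-65+rr*np.sin(al),150+rr*np.cos(al))))
    print(al,"scene base/mid/tip",*[np.round(proj("scene",k(x,42)),1) for x in(-32,-45,-58)],"top",*[np.round(proj("top",k(x,42)),1) for x in(-32,-45,-58)],k(-45,42))
hg=P(cab,(-10,100,0));it=[([hg[0],hg[1],-.11],door(20),(0,255,0))]
for al,col in((-.4,(255,255,0)),(0,(0,255,255))):
    y,z=np.sin(al),np.cos(al)
    it.append((cab,[[(-26,-65,150),(-26,-65+55*y,150+55*z)],[(-32,-65+42*y,150+42*z),(-58,-65+42*y,150+42*z)]],col))
f=lambda i:np.hstack([over("scene",a,(165,130,65,75),6,i)[:450],over("top",b,(290,150,75,75),6,i)[:450,:400]])
c=f(it);d=f([])
cv2.imwrite("pics/g7.png",cv2.resize(np.vstack([d[:,:],c]),None,fx=.66,fy=.66,interpolation=cv2.INTER_AREA))
E
```

```text
25.9 [ 0.5157 -0.1856  0.2373] -0.0003770795144628005 [ 0.7848  0.4168 -0.0121]
knuckle_top [(0.88, array([216.7, 186.2]))]
knuckle_low [(0.58, array([221.3, 201.8]))]
door_edge []
button_knob [(0.39, array([182.9, 146.1]))]
0 [183.7 173.3] 3 [185.1 172. ] 6 [186.7 170.6] 10 [188.8 169. ] 15 [191.7 167.1] 20 [194.7 165.4] 
from shut TCP, tool [ 35.021   25.7292 115.7465]
[(0.57, array([183.7, 146. ]))]
[]
-0.6 scene base/mid/tip [175.7 148. ] [178.1 145.7] [180.6 143.4] top [363.2 195.2] [362.8 199.8] [362.4 204.3] [ 0.5356 -0.2834  0.1847]
-0.4 scene base/mid/tip [177.2 148. ] [179.6 145.7] [182.1 143.4] top [360.9 194.8] [360.5 199.3] [360.1 203.8] [ 0.5364 -0.2761  0.1887]
-0.2 scene base/mid/tip [178.9 148.5] [181.4 146.2] [183.8 143.9] top [358.2 194.3] [357.8 198.8] [357.4 203.4] [ 0.5373 -0.2682  0.1912]
0 scene base/mid/tip [180.8 149.3] [183.2 147. ] [185.7 144.7] top [355.4 193.9] [355.  198.5] [354.6 203. ] [ 0.5382 -0.2599  0.192 ]
0.1 scene base/mid/tip [181.7 149.9] [184.2 147.5] [186.6 145.2] top [353.9 193.8] [353.5 198.3] [353.1 202.8] [ 0.5387 -0.2557  0.1918]
```

View pics/g7.png

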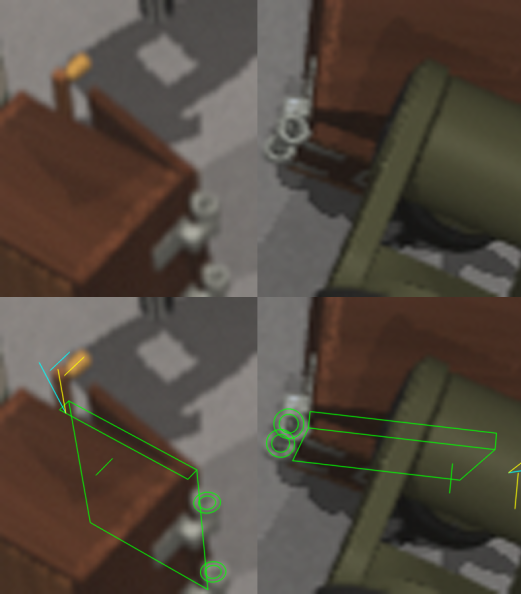

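The last view shows the button nearly upright, knob at about (76,67). The door stands a little open again, its free top corner at (90,92) against (65,105) in the shut model. I'll measure its angle and check whether it is moving.

```bash
cat > ang.py <<'E'
from edge import *
cab=[.5901,-.2002,-.110];hg=P(cab,(-10,100,0))
def ang():
    G=cv2.GaussianBlur(cv2.cvtColor(vision.snapshot("scene"),cv2.COLOR_RGB2GRAY).astype(float),(0,0),.7)
    def sc(t,h=20):
        tot=0;yaw=-.11-np.radians(t)
        for a,b in (((-6,-20,h+165),(-6,-148,h+165)),((6,-20,h+165),(6,-148,h+165))):
            a,b=[proj("scene",P([hg[0],hg[1],yaw],q)) for q in(a,b)];n=np.array([-(b-a)[1],(b-a)[0]]);n/=np.linalg.norm(n)
            q=np.array([a+u*(b-a) for u in np.linspace(.2,.97,30)]);f=lambda t:map_coordinates(G,[(q+n*t)[:,1],(q+n*t)[:,0]],order=1)
            tot+=np.mean(np.abs(f(.7)-f(-.7)))
        return tot
    T=np.arange(-6,50,1.);S=[sc(t) for t in T];i=np.argsort(S)[::-1][:4];return T[i],np.round(np.array(S)[i],1)
if __name__=="__main__":
    for _ in range(3): print(r.state()["t"],*ang())
    print([(round(q["score"],2),np.round(q["box"])) for q in vision.search_frame("scene","door")[:2]])
E
python3 ang.py
```

```text
26.35 [11. 10.  2.  3.] [21.4 21.  20.2 20.1]
26.4 [10. 11.  2.  3.] [21.7 21.5 20.2 20. ]
26.45 [10. 11.  2.  3.] [21.3 21.1 20.2 19.8]
[]
```

Emit:
servo_tool(
  steps="0 0 -4 0 0 0 1;0 0 -8 0 0 0 1;0 0 -8 0 0 0 1;0 0 -8 0 0 0 1;0 0 -8 0 0 0 1;0 0 -8 0 0 0 1;0 0 -8 0 0 0 1;0 0 -3 0 0 0 1;0 0 0 0 0 0 1",
)

```text
t: 27.45
tcp_pos: [0.514, -0.1849, 0.2316]
orientation: [[0.109, 0.994, -0.0], [0.994, -0.109, 0.0], [0.0, -0.0, -1.0]]
wrist_force: [0.1, 0.2, 0.1]
opening: 0.0
```

```bash
python3 go.py .5283 -.2135 .128 -6.3; python3 ang.py
```

```text
t27.45 psi -6.24 tcp [ 0.514  -0.1849  0.2316] open 0.0000 F [0.089  0.1927 0.0994]
turn [-0.   -0.    0.06] shift before-turn [-26.8  17.4 103.6] after-turn [-26.8  17.4 103.6] world [  14.3  -28.6 -103.6]
27.45 [11. 10. 12. 13.] [25.6 24.6 24.6 22.1]
27.5 [11. 10. 12.  9.] [25.7 25.2 24.2 22.7]
27.55 [11. 10. 12.  9.] [25.5 25.  24.1 22.5]
[(0.75, array([177., 143.,  12.,  15.])), (0.57, array([188., 152.,  35.,  55.]))]
```

Door is at rest at about 11°. I'll go down in front of it near the free edge and push it shut slowly.

Emit:
servo_tool(
  steps="0 0 0 -13 7 0 1;0 0 0 -13.8 7 0 1;0 0 0 0 0 25 1;0 0 0 0 0 35 1;0 0 0 0 0 30 1;0 0 0 0 0 13.6 1;0 0 0 0 3 0 1;0 0 0 0 5 0 1;0 0 0 0 5 0 1;0 0 0 0 4 0 1",
)

```text
t: 28.65
tcp_pos: [0.5429, -0.2153, 0.1294]
orientation: [[0.109, 0.994, 0.002], [0.994, -0.109, -0.001], [-0.001, 0.002, -1.0]]
wrist_force: [0.1, 0.1, 0.2]
opening: 0.0
```

Emit:
servo_tool(
  steps="0 0 0 0 3 0 1;0 0 0 0 3 0 1;0 0 0 0 2.5 0 1;0 0 0 0 2 0 1;0 0 0 0 1.5 0 1;0 0 0 0 1 0 1;0 0 0 0 0 0 1",
)

```text
t: 29.35
tcp_pos: [0.5548, -0.2164, 0.128]
orientation: [[0.109, 0.994, -0.0], [0.994, -0.109, 0.0], [0.0, -0.0, -1.0]]
wrist_force: [0.4, -0.1, -0.4]
opening: 0.0002
```

```bash
python3 go.py .5631 -.2174 .128 -6.3; python3 ang.py
```

```text
t29.35 psi -6.28 tcp [ 0.5548 -0.2164  0.128 ] open 0.0002 F [ 0.4161 -0.0813 -0.3545]
turn [-0.01 -0.    0.02] shift before-turn [-0.1  8.3  0. ] after-turn [-0.1  8.3  0. ] world [ 8.3 -1.  -0. ]
29.35 [21. 13. 14. 12.] [16.8 16.2 16.  16. ]
29.4 [21. 13. 14. 12.] [16.9 16.4 16.4 16.2]
29.45 [13. 21. 12. 14.] [16.7 16.7 16.6 16.3]
[(0.63, array([185., 155.,  40.,  51.]))]
```

Emit:
servo_tool(
  steps="0 0 0 0 1 0 1;0 0 0 0 1 0 1;0 0 0 0 1 0 1;0 0 0 0 1 0 1;0 0 0 0 1 0 1;0 0 0 0 1 0 1;0 0 0 0 0 0 1",
)

```text
t: 30.25
tcp_pos: [0.5608, -0.2171, 0.128]
orientation: [[0.109, 0.994, -0.0], [0.994, -0.109, 0.0], [0.0, -0.0, -1.0]]
wrist_force: [-1.0, -0.1, 0.2]
opening: -0.0
```

Emit:
servo_tool(
  steps="0 0 0 0 1 0 1;0 0 0 0 1 0 1;0 0 0 0 0 0 1;0 0 0 0 0 0 1",
)

```text
t: 30.65
tcp_pos: [0.5627, -0.2173, 0.1281]
orientation: [[0.109, 0.994, -0.0], [0.994, -0.109, 0.0], [0.0, -0.0, -1.0]]
wrist_force: [-2.1, 0.5, 1.4]
opening: -0.0001
```

Emit:
servo_tool(
  steps="0 0 0 0 1 0 1;0 0 0 0 0 0 1;0 0 0 0 0 0 1",
)

```text
t: 30.95
tcp_pos: [0.5629, -0.2173, 0.128]
orientation: [[0.109, 0.994, -0.002], [0.994, -0.109, 0.0], [0.0, -0.002, -1.0]]
wrist_force: [-8.9, 1.5, 3.0]
opening: 0.0004
```

Emit:
servo_tool(
  steps="0 0 0 0 -0.4 0 1;0 0 0 0 -0.4 0 1;0 0 0 0 -0.4 0 1;0 0 0 0 -0.4 0 1;0 0 0 0 -0.4 0 1;0 0 0 0 -0.5 0 1;0 0 0 0 -1 0 1;0 0 0 0 -2 0 1;0 0 0 0 -4 0 1;0 0 0 0 -8 0 1",
)

```text
t: 31.95
tcp_pos: [0.546, -0.2154, 0.128]
orientation: [[0.109, 0.994, 0.0], [0.994, -0.109, 0.0], [0.0, 0.0, -1.0]]
wrist_force: [0.3, 0.4, -0.3]
opening: 0.0003
```

Emit:
servo_tool(
  steps="0 0 0 0 -10 0 1;0 0 0 0 -10 0 1;0 0 0 0 0 -20 1;0 0 0 0 0 -35 1;0 0 0 0 0 -35 1;0 0 0 0 0 -15 1;0 0 0 0 0 0 1",
)

```text
t: 32.65
tcp_pos: [0.5266, -0.2136, 0.2355]
orientation: [[0.109, 0.994, 0.004], [0.994, -0.109, -0.002], [-0.001, 0.004, -1.0]]
wrist_force: [-0.4, 0.0, -0.2]
opening: 0.0002
```

```bash
python3 dr.py; python3 ang.py; python3 - <<'E'
from ov import *
cab=[.5901,-.2002,-.110];hg=P(cab,(-10,100,0))
for t in(0,5,10): print(t,[proj("scene",P([hg[0],hg[1],-.11-np.radians(t)],(x,-148,185))) for x in(-6,6)])
E
```

```text
32.65 [ 0.5266 -0.2136  0.2355] 0.0001546065434594251 [-0.4253  0.0092 -0.1865]
knuckle_top [(0.59, array([219.5, 183.7]))]
knuckle_low [(0.67, array([222.1, 200.6]))]
door_edge [(0.26, array([194.2, 196.3])), (0.26, array([197.4, 174.5]))]
button_knob [(0.38, array([183.8, 149.5]))]
0 [183.7 173.3] 3 [185.1 172. ] 6 [186.7 170.6] 10 [188.8 169. ] 15 [191.7 167.1] 20 [194.7 165.4] 
from shut TCP, tool [ 25.459   30.1756 113.5458]
32.9 [5. 6. 4. 7.] [26.1 25.7 24.4 23.5]
32.95 [5. 6. 4. 7.] [26.4 26.3 24.3 24.1]
33.0 [6. 5. 7. 4.] [27.  26.7 24.8 24. ]
[(0.54, array([186., 154.,  38.,  52.]))]
0 [array([181.8586, 155.7566]), array([179.5505, 157.9733])]
5 [array([184.5646, 153.5326]), array([182.0445, 155.5921])]
10 [array([187.4789, 151.4901]), array([184.766 , 153.3807])]
```

```bash
sed -i 's/T=np.arange(-6,50,1.)/T=np.arange(-4,16,.25)/' ang.py; python3 ang.py; sleep 0; python3 - <<'E'
from h import *
vision.snapshot("scene")
print(r.state()["t"])
E
python3 ang.py
```

```text
33.1 [5.5  5.75 5.25 6.  ] [27.  26.9 26.8 26.7]
33.15 [5.5  5.25 5.   5.75] [26.5 26.4 26.3 26.2]
33.2 [5.25 5.5  5.   4.75] [26.2 26.2 26.1 25.9]
[(0.81, array([182., 155.,  44.,  53.])), (0.56, array([145., 134.,  22.,  28.]))]
33.35
33.35 [5.5  5.25 5.75 5.  ] [26.7 26.6 26.5 26.3]
33.4 [5.5  5.75 5.25 6.  ] [26.9 26.8 26.8 26.6]
33.45 [5.5  5.75 5.25 6.  ] [26.8 26.7 26.6 26.5]
[(0.75, array([183., 157.,  41.,  46.]))]
```

Emit:
servo_tool(
  steps="0 0 0 0 0 25 1;0 0 0 0 0 35 1;0 0 0 0 0 35 1;0 0 0 0 0 12.5 1;0 0 0 0 8 0 1;0 0 0 0 8 0 1;0 0 0 0 4 0 1;0 0 0 0 2 0 1;0 0 0 0 1.5 0 1;0 0 0 0 1.5 0 1",
)

```text
t: 34.55
tcp_pos: [0.5515, -0.2161, 0.1259]
orientation: [[0.109, 0.994, 0.0], [0.994, -0.109, -0.0], [-0.0, 0.0, -1.0]]
wrist_force: [-0.8, 0.1, 0.3]
opening: 0.0001
```

Emit:
servo_tool(
  steps="0 0 0 0 1.5 0 1;0 0 0 0 1.5 0 1;0 0 0 0 1.5 0 1;0 0 0 0 1.5 0 1;0 0 0 0 1 0 1;0 0 0 0 1 0 1;0 0 0 0 0.5 0 1;0 0 0 0 0.5 0 1;0 0 0 0 0 0 1",
)

```text
t: 35.45
tcp_pos: [0.5603, -0.217, 0.1256]
orientation: [[0.109, 0.994, -0.0], [0.994, -0.109, 0.0], [0.0, -0.0, -1.0]]
wrist_force: [-0.2, -0.6, 1.5]
opening: -0.0003
```

```bash
python3 go.py .5625 -.2174 .128 -6.3
```

```text
t35.45 psi -6.28 tcp [ 0.5603 -0.217   0.1256] open -0.0003 F [-0.2389 -0.6211  1.487 ]
turn [-0.   -0.    0.02] shift before-turn [-0.2  2.3 -2.4] after-turn [-0.2  2.3 -2.4] world [ 2.2 -0.4  2.4]
```

Emit:
servo_tool(
  steps="0 0 0 0 0.5 0 1;0 0 0 0 0.5 0 1;0 0 0 0 0.5 0 1;0 0 0 0 0.4 0 1;0 0 0 0 0.3 0 1;0 0 0 0 0 0 1;0 0 0 0 0 0 1",
)

```text
t: 36.15
tcp_pos: [0.5624, -0.2173, 0.1256]
orientation: [[0.109, 0.994, 0.0], [0.994, -0.109, 0.0], [0.0, 0.0, -1.0]]
wrist_force: [0.4, -0.3, 0.8]
opening: -0.0001
```

Emit:
servo_tool(
  steps="0 0 0 0 -0.3 0 1;0 0 0 0 -0.5 0 1;0 0 0 0 -1 0 1;0 0 0 0 -2 0 1;0 0 0 0 -5 0 1;0 0 0 0 -10 0 1;0 0 0 0 -15 0 1;0 0 0 0 0 -35 1;0 0 0 0 0 -45 1;0 0 0 0 0 -35 1",
)

```text
t: 37.15
tcp_pos: [0.5282, -0.2136, 0.2431]
orientation: [[0.11, 0.994, 0.001], [0.994, -0.11, -0.001], [-0.001, 0.001, -1.0]]
wrist_force: [0.7, 0.1, 0.7]
opening: -0.0002
```

```bash
python3 ang.py;python3 dr.py|head -5; python3 - <<'E'
from ov import *
cab=[.5901,-.2002,-.110];hg=P(cab,(-10,100,0));a=vision.snapshot("scene")
cv2.imwrite("pics/h1.png",np.hstack([over("scene",a,(165,130,65,75),6,[]),over("scene",a,(165,130,65,75),6,[([hg[0],hg[1],-.11],door(20),(0,255,0))])]))
E
```

```text
37.15 [1.75 1.5  2.   2.25] [22.9 22.8 22.8 22.7]
37.2 [2.   1.75 2.25 1.5 ] [23.2 23.2 23.2 23.1]
37.25 [2.25 2.5  2.   1.75] [23.5 23.4 23.4 23.2]
[(0.65, array([186., 155.,  35.,  48.]))]
37.35 [ 0.5284 -0.2135  0.2409] -0.00011024579255128862 [-0.0064  0.034  -0.5816]
knuckle_top [(0.62, array([219.3, 188.2]))]
knuckle_low [(0.59, array([223.3, 199.7]))]
door_edge []
button_knob [(0.63, array([185.1, 145.1]))]
```

```bash
python3 ang.py; python3 - <<'E'
from ov import *
cab=[.5901,-.2002,-.110]
k=lambda x,al:np.array(P(cab,(x,-65+42*np.sin(al),150+42*np.cos(al))))
im=vision.snapshot("scene").astype(int)
m=(im[:,:,0]>150)&(im[:,:,2]<110)&(im[:,:,0]-im[:,:,2]>60);m[:135]=0;m[165:]=0;m[:,:170]=0;m[:,200:]=0
v,u=np.nonzero(m);print("knob px",len(u),u.mean(),v.mean(),u.min(),u.max(),v.min(),v.max())
for al in(-.2,-.1,0,.1,.2): print(al,proj("scene",k(-45,al)),k(-45,al))
E
```

```text
37.65 [2.25 2.   2.5  1.75] [23.  22.9 22.9 22.8]
37.7 [2.25 2.5  2.   2.75] [23.3 23.3 23.3 23.1]
37.75 [2.25 2.5  2.   2.75] [23.4 23.3 23.3 23.2]
[(0.49, array([180., 156.,  44.,  48.]))]<stdin>:6: RuntimeWarning: Mean of empty slice.
  ret = ret.dtype.type(ret / rcount)
Traceback (most recent call last):
ValueError: zero-size array to reduction operation minimum which has no identity
```

```bash
python3 go.py .5337 -.2916 .149 -6.3; python3 - <<'E'
from ov import *
im=vision.snapshot("scene").astype(int)[136:160,172:195]
d=im[:,:,0]-im[:,:,2];m=d>55
v,u=np.nonzero(m);print(len(u),d.max(),u.mean()+172,v.mean()+136,u.min()+172,u.max()+172,v.min()+136,v.max()+136)
E
```

```text
t37.90 psi -6.28 tcp [ 0.5288 -0.2135  0.2404] open 0.0001 F [ 0.3613  0.1547 -0.5099]
turn [-0.01 -0.    0.02] shift before-turn [-77.1  13.4  91.4] after-turn [-77.1  13.4  91.4] world [  4.9 -78.1 -91.4]
6 69 180.0 148.5 179 181 148 149
```

Emit:
servo_tool(
  steps="0 0 0 -20 3 0 1;0 0 0 -30 6 0 1;0 0 0 -27 4.4 0 1;0 0 0 0 0 20 1;0 0 0 0 0 30 1;0 0 0 0 0 30 1;0 0 0 0 0 11.4 1;0 0 0 0 0 0 1",
)

```text
t: 38.75
tcp_pos: [0.5333, -0.2913, 0.148]
orientation: [[0.109, 0.994, -0.002], [0.994, -0.109, 0.001], [0.001, -0.002, -1.0]]
wrist_force: [0.0, -0.1, 0.6]
opening: -0.0003
```

```bash
python3 go.py .5337 -.2916 .149 -6.3; cat > kn.py <<'E'
from ov import *
cab=[.5901,-.2002,-.110]
im=vision.snapshot("scene").astype(int)[130:185,170:215]
d=im[:,:,0]-im[:,:,2];m=((d>50)&(im[:,:,0]>120)).astype(np.uint8)
n,l,st,ce=cv2.connectedComponentsWithStats(m);print("orange",[(int(st[i,4]),np.round(ce[i]+[170,130],1)) for i in range(1,n) if st[i,4]>5])
for al in(-.2,0,.2,.6,1.0,1.3,1.57):print(al,np.round(proj("scene",P(cab,(-45,-65+42*np.sin(al),150+42*np.cos(al)))),1),end=" ")
print()
E
python3 kn.py
```

```text
t38.75 psi -6.28 tcp [ 0.5333 -0.2913  0.148 ] open -0.0003 F [ 0.0059 -0.1205  0.5595]
turn [-0.13 -0.06  0.02] shift before-turn [-0.3  0.4 -1. ] after-turn [-0.3  0.4 -1. ] world [ 0.4 -0.3  1. ]
orange [(27, array([183.9, 146.4]))]
-0.2 [181.4 146.2] 0 [183.2 147. ] 0.2 [185.2 148.2] 0.6 [188.9 151.4] 1.0 [192.  155.2] 1.3 [193.5 158.1] 1.57 [194.2 160.5]
```

Emit:
servo_tool(
  steps="0 0 0 7 0 0 1;0 0 0 6 0 0 1;0 0 0 6 0 0.5 1;0 0 0 6.4 0 1 1;0 0 0 6 0 2 1;0 0 0 5.3 0 3.5 1;0 0 0 4.6 0 4.5 1;0 0 0 0 0 0 1",
)

```text
t: 39.6
tcp_pos: [0.5389, -0.2633, 0.1461]
orientation: [[0.115, 0.993, 0.011], [0.993, -0.114, -0.025], [-0.024, 0.014, -1.0]]
wrist_force: [-19.9, -74.2, 42.4]
opening: -0.0001
```

```bash
python3 go.py .5337 -.2916 .149 -6.3; python3 kn.py; python3 ang.py
```

```text
t39.60 psi -6.56 tcp [ 0.5389 -0.2633  0.1461] open -0.0001 F [-19.8876 -74.1649  42.3618]
turn [ 0.78  1.37 -0.27] shift before-turn [-28.8  -1.9  -2.2] after-turn [-28.7  -2.1  -2.9] world [ -5.2 -28.3   2.9]
orange [(30, array([186.6, 148.6]))]
-0.2 [181.4 146.2] 0 [183.2 147. ] 0.2 [185.2 148.2] 0.6 [188.9 151.4] 1.0 [192.  155.2] 1.3 [193.5 158.1] 1.57 [194.2 160.5] 
39.65 [9.25 9.   9.5  8.75] [25.6 25.6 25.5 25.4]
39.7 [9.25 9.   9.5  8.75] [25.4 25.4 25.3 25.3]
39.75 [9.25 9.   9.5  8.75] [25.5 25.4 25.4 25.3]
[(0.84, array([185., 156.,  39.,  48.])), (0.52, array([144., 135.,  23.,  27.]))]
```

Emit:
servo_tool(
  steps="0 0 0 -4 0 -3 1;0 0 0 -6 0 -3 1;0 0 0 -8 0 0 1;0 0 0 -8 0 0 1;0 0 0 -4 0 0 1;0 0 0 0 0 0 1",
)

```text
t: 40.45
tcp_pos: [0.5349, -0.2802, 0.1433]
orientation: [[0.109, 0.994, -0.001], [0.994, -0.109, 0.0], [0.0, -0.001, -1.0]]
wrist_force: [0.8, -0.0, -0.3]
opening: 0.0
```

```bash
python3 go.py .5337 -.2916 .149 -6.3; python3 kn.py; python3 ang.py; python3 dr.py|head -4; python3 - <<'E'
from h import *
for n in("door_edge","button_knob","keyhole","door","teacup"): print(n,[(round(q["score"],2),np.round(q["xy"],1)) for q in vision.spot_point("scene",n)[:2]])
im=cv2.cvtColor(vision.snapshot("scene"),cv2.COLOR_RGB2GRAY)[148:164,174:194];print(im)
E
```

```text
t40.45 psi -6.28 tcp [ 0.5349 -0.2802  0.1433] open 0.0000 F [ 0.7506 -0.0406 -0.3024]
turn [-0.04 -0.02  0.02] shift before-turn [-11.4   0.1  -5.7] after-turn [-11.4   0.1  -5.7] world [ -1.2 -11.4   5.7]
orange [(30, array([185.7, 147.7]))]
-0.2 [181.4 146.2] 0 [183.2 147. ] 0.2 [185.2 148.2] 0.6 [188.9 151.4] 1.0 [192.  155.2] 1.3 [193.5 158.1] 1.57 [194.2 160.5] 
40.5 [1.75 1.5  2.   1.25] [27.5 27.5 27.4 27.3]
40.55 [1.75 1.5  2.   1.25] [27.4 27.4 27.2 27.2]
40.6 [1.75 1.5  2.   1.25] [27.4 27.4 27.3 27.2]
[(0.58, array([183., 156.,  41.,  49.]))]
40.7 [ 0.5351 -0.2799  0.1436] -0.0002396490874259054 [ 0.9976 -0.6998 -0.2999]
knuckle_top [(0.53, array([215.7, 185.4])), (0.49, array([218.6, 188.3]))]
knuckle_low [(0.58, array([219.7, 202.7]))]
door_edge []
door_edge []
button_knob [(0.52, array([184.2, 146. ]))]
keyhole []
door [(0.83, array([221.2, 206.8]))]
teacup [(0.72, array([265.3, 184.4]))]
[[ 81  78  77  71  61  66  78  88 110 116 128 138 132 120 110 112 124 118
   86  76]
 [ 79  80  80  79  77  79  83  92 101 105 121 129 120 106 108 118 124 108
   84  77]
 [ 78  79  79
[... 477 characters left out ...]
  78  78
   78  79]
 [ 58  60  63  72  75  67  57  54  56  58  63  72  74  78  78  79  78  77
   79  85]
 [ 56  56  57  62  68  62  54  53  54  56  59  61  66  72  74  77  79  85
   92 107]
 [ 56  56  56  57  61  58  54  50  51  53  56  56  58  61  68  71  84 105
  117 129]
 [ 57  57  55  57  56  56  56  52  49  51  51  53  56  58  60  63  82 113
  128 134]
 [ 57  57  57  55  56  56  56  55  54  53  53  52  52  54  55  56  67  91
  111 125]
 [ 59  57  57  54  57  55  58  56  58  59  59  59  56  54  54  53  55  66
   83 101]
 [ 59  59  58  57  57  58  59  62  63  62  63  62  61  57  54  52  53  60
   65  74]
 [ 57  58  60  60  62  62  65  64  63  63  63  64  63  61  60  57  58  60
   61  63]]
```

Emit:
servo_tool(
  steps="0 0 0 -5 0 -20 1;0 0 0 0 0 -40 0.3;0 0 8.5 0 0 0 -0.4;0 0 8.5 0 0 0 -0.4;0 0 8.5 0 0 0 -0.4;0 0 8.5 0 0 0 -0.4;0 0 8.5 0 0 0 -0.4;0 0 8.5 0 0 0 -0.4;0 0 8.5 0 0 0 -0.4;0 0 8.5 0 0 0 -0.4",
)

```text
t: 42.25
tcp_pos: [0.5344, -0.2853, 0.2037]
orientation: [[0.964, 0.265, -0.0], [0.265, -0.964, 0.0], [-0.0, -0.0, -1.0]]
wrist_force: [0.8, -0.2, 0.3]
opening: 0.0599
```

Emit:
servo_tool(
  steps="0 0 8.5 0 0 0 -0.4;0 0 8.5 0 0 0 -0.4;0 0 5 0 0 0 -0.4;0 0 0 0 0 0 -0.4",
)

```text
t: 42.65
tcp_pos: [0.5344, -0.2853, 0.2037]
orientation: [[0.994, -0.111, 0.0], [-0.111, -0.994, 0.0], [-0.0, -0.0, -1.0]]
wrist_force: [-0.3, 0.5, 0.3]
opening: 0.06
```

```bash
python3 go.py .5400 -.2349 .137 -96.3; python3 kn.py; python3 ang.py
```

```text
t42.65 psi -96.35 tcp [ 0.5344 -0.2853  0.2037] open 0.0600 F [-0.3446  0.5002  0.3225]
turn [-0.    0.   -0.05] shift before-turn [ -0.  -50.7  66.7] after-turn [  0.  -50.7  66.7] world [  5.6  50.4 -66.7]
orange [(30, array([185.6, 147.7]))]
-0.2 [181.4 146.2] 0 [183.2 147. ] 0.2 [185.2 148.2] 0.6 [188.9 151.4] 1.0 [192.  155.2] 1.3 [193.5 158.1] 1.57 [194.2 160.5] 
42.7 [1.5  1.75 1.25 2.  ] [32.8 32.8 32.7 32.6]
42.75 [1.5  1.25 1.75 2.  ] [32.8 32.7 32.7 32.5]
42.8 [1.5  1.75 1.25 2.  ] [32.7 32.6 32.5 32.5]
[(0.48, array([193., 163.,  32.,  44.]))]
```

Emit:
servo_tool(
  steps="0 0 0 0 -17 0 -0.4;0 0 0 0 -20 0 -0.4;0 0 0 0 -13.7 0 -0.4;0 0 0 0 0 20 -0.4;0 0 0 0 0 26 -0.4;0 0 0 0 0 20.7 -0.4;0 0 0 0 15 0 -0.4;0 0 0 0 15 0 -0.4;0 0 0 0 10 0 -0.4;0 0 0 0 8 0 -0.4",
)

```text
t: 43.9
tcp_pos: [0.5349, -0.2841, 0.1383]
orientation: [[0.994, -0.11, 0.002], [-0.11, -0.994, -0.001], [0.002, 0.001, -1.0]]
wrist_force: [-0.1, 1.7, 1.3]
opening: 0.0597
```

Emit:
servo_tool(
  steps="0 0 0 0 0 0 -0.4;0 0 0 0 -15 0 -0.4;0 0 0 0 -15 0 -0.4;0 0 0 0 -9 0 -0.4;0 0 0 5 0 0 -0.4;0 0 0 5 0 0 -0.4;0 0 0 2 0 0 -0.4;0 0 0 1 0 0 -0.4;0 0 0 1 0 0 -0.4;0 0 0 0 0 0 -0.4",
)

```text
t: 44.9
tcp_pos: [0.5529, -0.2456, 0.1369]
orientation: [[0.994, -0.11, -0.0], [-0.11, -0.994, 0.0], [-0.0, -0.0, -1.0]]
wrist_force: [-0.4, 0.9, 0.9]
opening: 0.06
```

```bash
python3 go.py .5400 -.2349 .137 -96.3; python3 kn.py
```

```text
t44.90 psi -96.29 tcp [ 0.5529 -0.2456  0.1369] open 0.0600 F [-0.354   0.885   0.8626]
turn [-0.    0.01  0.01] shift before-turn [-14.   -9.2  -0.1] after-turn [-14.   -9.2  -0.1] world [-12.9  10.7   0.1]
orange []
-0.2 [181.4 146.2] 0 [183.2 147. ] 0.2 [185.2 148.2] 0.6 [188.9 151.4] 1.0 [192.  155.2] 1.3 [193.5 158.1] 1.57 [194.2 160.5]
```

Emit:
servo_tool(
  steps="0 0 0 1 0 0 -0.4;0 0 0 1 0 0 -0.4;0 0 0 1 0 0 -0.4;0 0 0 1 0 0 -0.4;0 0 0 0 0 0 -0.4",
)

```text
t: 45.45
tcp_pos: [0.557, -0.2458, 0.137]
orientation: [[0.994, -0.109, -0.0], [-0.109, -0.994, -0.0], [-0.0, 0.0, -1.0]]
wrist_force: [-0.0, 0.4, 0.4]
opening: 0.0598
```

Emit:
servo_tool(
  steps="0 0 0 1 0 0 -0.4;0 0 0 1 0 0 -0.4;0 0 0 0 0 0 -0.4;0 0 0 0 0 0 -0.4",
)

```text
t: 45.85
tcp_pos: [0.5589, -0.246, 0.137]
orientation: [[0.994, -0.109, -0.0], [-0.109, -0.994, 0.0], [-0.0, -0.0, -1.0]]
wrist_force: [-0.4, 0.8, -0.2]
opening: 0.0598
```

Emit:
servo_tool(
  steps="0 0 0 1 0 0 -0.4;0 0 0 1 0 0 -0.4;0 0 0 0 0 0 -0.4;0 0 0 0 0 0 -0.4",
)

```text
t: 46.25
tcp_pos: [0.5609, -0.2463, 0.137]
orientation: [[0.994, -0.109, 0.0], [-0.109, -0.994, -0.0], [0.0, 0.0, -1.0]]
wrist_force: [-0.4, -1.0, 0.8]
opening: 0.0597
```

Emit:
servo_tool(
  steps="0 0 0 1 0 0 -0.4;0 0 0 0 0 0 -0.4;0 0 0 0 0 0 -0.4",
)

```text
t: 46.55
tcp_pos: [0.5619, -0.2463, 0.137]
orientation: [[0.994, -0.109, 0.0], [-0.109, -0.994, 0.0], [0.0, -0.0, -1.0]]
wrist_force: [-1.6, 0.2, 0.2]
opening: 0.0599
```

Emit:
servo_tool(
  steps="0 0 0 0 -4 0 -0.4;0 0 0 0 -4 0 -0.4;0 0 0 0 -3 0 -0.4;0 0 0 0 -2 0 -0.4;0 0 0 0 0 0 -0.4",
)

```text
t: 47.05
tcp_pos: [0.5634, -0.2331, 0.1371]
orientation: [[0.994, -0.109, 0.0], [-0.109, -0.994, 0.0], [0.0, -0.0, -1.0]]
wrist_force: [-0.7, -0.4, 0.1]
opening: 0.0598
```

Emit:
servo_tool(
  steps="0 0 0 0 -2 0 -0.4;0 0 0 0 -2 0 -0.4;0 0 0 0 -2 0 -0.4;0 0 0 0 -2 0 -0.4;0 0 0 0 0 0 -0.4",
)

```text
t: 47.55
tcp_pos: [0.5641, -0.2251, 0.1368]
orientation: [[0.994, -0.109, -0.0], [-0.109, -0.994, 0.0], [-0.0, -0.0, -1.0]]
wrist_force: [-0.7, -0.6, -0.0]
opening: 0.0598
```

```bash
python3 kn.py; python3 - <<'E'
from h import *
print([(round(q["score"],2),np.round(q["xy"],1)) for q in vision.spot_point("scene","button_knob")[:2]],r.state()["wrist_force"])
E
```

```text
orange []
-0.2 [181.4 146.2] 0 [183.2 147. ] 0.2 [185.2 148.2] 0.6 [188.9 151.4] 1.0 [192.  155.2] 1.3 [193.5 158.1] 1.57 [194.2 160.5] 
[(0.58, array([189.5, 150.2]))] [-0.7743 -0.3154 -0.0491]
```

Emit:
servo_tool(
  steps="0 0 0 0 -4 0 -0.4;0 0 0 0 -4 0 -0.4;0 0 0 0 -4 0 -0.4;0 0 0 0 -3 0 -0.4;0 0 0 0 -3 0 -0.4;0 0 0 0 0 0 -0.4",
)

```text
t: 48.25
tcp_pos: [0.566, -0.2071, 0.1369]
orientation: [[0.994, -0.109, -0.001], [-0.109, -0.994, 0.0], [-0.001, -0.0, -1.0]]
wrist_force: [-3.2, -0.8, 0.5]
opening: 0.0599
```

```bash
python3 kn.py|tail -1; python3 - <<'E'
from h import *
print([(round(q["score"],2),np.round(q["xy"],1)) for q in vision.spot_point("scene","button_knob")[:2]],r.state()["wrist_force"])
E
python3 go.py .5400 -.2349 .137 -96.3
```

```text
-0.2 [181.4 146.2] 0 [183.2 147. ] 0.2 [185.2 148.2] 0.6 [188.9 151.4] 1.0 [192.  155.2] 1.3 [193.5 158.1] 1.57 [194.2 160.5] 
[(0.58, array([190.5, 154.2])), (0.47, array([221.4, 203.2]))] [-2.7745  0.3347  1.5253]
t48.35 psi -96.26 tcp [ 0.566  -0.2072  0.1369] open 0.0598 F [-2.7745  0.3347  1.5253]
turn [-0.03  0.03  0.04] shift before-turn [-22.8  30.3  -0.1] after-turn [-22.8  30.3  -0.1] world [-26.  -27.7   0.1]
```

Emit:
servo_tool(
  steps="0 0 0 -1 0.5 0 -0.4;0 0 0 -2 0.5 0 -0.4;0 0 0 0 0 -15 -0.4;0 0 0 0 0 -30 -0.4;0 0 0 0 0 -25 0;0 0 0 -10 8 0 1;0 0 0 -10 9 0 1;0 0 0 0 0 0 1;0 0 0 0 0 0 1;0 0 0 0 0 0 1",
)

```text
t: 49.35
tcp_pos: [0.5413, -0.2228, 0.2064]
orientation: [[0.994, -0.109, -0.001], [-0.109, -0.994, 0.001], [-0.001, -0.0, -1.0]]
wrist_force: [-0.7, -0.1, 0.9]
opening: 0.0002
```

```bash
python3 go.py .5414 -.2220 .155 -96.3; python3 kn.py; python3 ang.py;python3 dr.py|sed -n 2,5p
```

```text
t49.35 psi -96.29 tcp [ 0.5413 -0.2228  0.2064] open 0.0002 F [-0.6642 -0.1107  0.913 ]
turn [-0.02  0.05  0.01] shift before-turn [ 0.1 -0.8 51.4] after-turn [ 0.  -0.8 51.4] world [  0.1   0.8 -51.4]
orange [(27, array([191.4, 153.8]))]
-0.2 [181.4 146.2] 0 [183.2 147. ] 0.2 [185.2 148.2] 0.6 [188.9 151.4] 1.0 [192.  155.2] 1.3 [193.5 158.1] 1.57 [194.2 160.5] 
49.4 [7.25 7.   7.5  6.75] [24.4 24.4 24.3 24.3]
49.45 [7.25 7.   6.75 7.5 ] [24.3 24.3 24.2 24.2]
49.5 [7.25 7.   6.75 7.5 ] [24.2 24.2 24.1 24.1]
[(0.68, array([186., 158.,  35.,  45.])), (0.64, array([217., 211.,  23.,  40.]))]
knuckle_top [(0.78, array([216.4, 188.7]))]
knuckle_low [(0.47, array([223.6, 204.6]))]
door_edge []
button_knob [(0.39, array([189.5, 151.7]))]
```

Emit:
servo_tool(
  steps="0 0 0 0 0 20 1;0 0 0 0 0 20 1;0 0 0 0 0 8 1;0 0 0 0 0 5 1;0 0 0 0 0 5 1;0 0 0 0 0 5 1;0 0 0 0 0 4 1;0 0 0 0 0 0 1",
)

```text
t: 50.65
tcp_pos: [0.5413, -0.2229, 0.1398]
orientation: [[0.994, -0.109, -0.0], [-0.109, -0.994, -0.0], [-0.0, 0.0, -1.0]]
wrist_force: [-0.5, -0.8, -0.6]
opening: -0.0
```

```bash
python3 go.py .5414 -.2220 .130 -96.3; python3 kn.py
```

```text
t50.65 psi -96.27 tcp [ 0.5413 -0.2229  0.1398] open -0.0000 F [-0.4933 -0.8399 -0.6098]
turn [0.   0.   0.03] shift before-turn [ 0.  -0.9  9.8] after-turn [ 0.  -0.9  9.8] world [ 0.1  0.9 -9.8]
orange [(8, array([190.9, 157.9]))]
-0.2 [181.4 146.2] 0 [183.2 147. ] 0.2 [185.2 148.2] 0.6 [188.9 151.4] 1.0 [192.  155.2] 1.3 [193.5 158.1] 1.57 [194.2 160.5]
```

Knob is going down, part hidden. Continuing to level with force checks.

Emit:
servo_tool(
  steps="0 0 0 0 0 3 1;0 0 0 0 0 3 1;0 0 0 0 0 2 1;0 0 0 0 0 0 1",
)

```text
t: 51.1
tcp_pos: [0.5411, -0.223, 0.1315]
orientation: [[0.994, -0.109, -0.001], [-0.109, -0.994, 0.0], [-0.001, -0.0, -1.0]]
wrist_force: [-0.1, -0.3, 0.1]
opening: -0.0003
```

Emit:
servo_tool(
  steps="0 0 0 0 0 1.5 1;0 0 0 0 0 1.5 1;0 0 0 0 0 0 1;0 0 0 0 0 0 1",
)

```text
t: 51.5
tcp_pos: [0.5412, -0.223, 0.1289]
orientation: [[0.994, -0.109, -0.0], [-0.109, -0.994, -0.0], [-0.0, 0.0, -1.0]]
wrist_force: [-0.6, -0.1, 1.2]
opening: 0.0001
```

```bash
python3 kn.py; python3 dr.py | sed -n '1p;5p'
```

```text
orange [(10, array([192.8, 160. ]))]
-0.2 [181.4 146.2] 0 [183.2 147. ] 0.2 [185.2 148.2] 0.6 [188.9 151.4] 1.0 [192.  155.2] 1.3 [193.5 158.1] 1.57 [194.2 160.5] 
51.55 [ 0.5412 -0.223   0.1289] -3.529299012389843e-05 [-0.3914  0.1229 -0.623 ]
button_knob [(0.52, array([193. , 158.8]))]
```

Emit:
servo_tool(
  steps="0 0 0 0 0 1 1;0 0 0 0 0 1 1;0 0 0 0 0 0 1;0 0 0 0 0 0 1",
)

```text
t: 52.2
tcp_pos: [0.5412, -0.223, 0.1269]
orientation: [[0.994, -0.109, -0.0], [-0.109, -0.994, -0.0], [-0.0, 0.0, -1.0]]
wrist_force: [0.1, 0.3, 0.7]
opening: 0.0001
```

Emit:
servo_tool(
  steps="0 0 0 0 0 1 1;0 0 0 0 0 0.5 1;0 0 0 0 0 0 1;0 0 0 0 0 0 1",
)

```text
t: 52.6
tcp_pos: [0.5413, -0.223, 0.1254]
orientation: [[0.994, -0.109, -0.0], [-0.109, -0.994, -0.0], [-0.0, 0.0, -1.0]]
wrist_force: [-0.3, 0.2, 0.5]
opening: -0.0
```

Emit:
servo_tool(
  steps="0 0 0 0 0 -5 1;0 0 0 0 0 -25 1;0 0 0 0 0 -40 1;0 0 0 -30 0 0 1;0 0 0 -40 0 0 1;0 0 0 -40 0 0 1;0 0 0 0 0 0 1",
)

```text
t: 53.3
tcp_pos: [0.4289, -0.2105, 0.196]
orientation: [[0.994, -0.11, -0.0], [-0.11, -0.994, -0.0], [-0.0, 0.0, -1.0]]
wrist_force: [0.4, -0.4, -0.2]
opening: -0.0
```

```bash
python3 kn.py; python3 ang.py; python3 dr.py; python3 - <<'E'
from h import *
b=vision.snapshot("top")
for n in("button_knob","door_edge","knuckle_top","knuckle_low"): print(n,[(round(q["score"],2),np.round(q["xy"],1)) for q in vision.spot_point("top",n)[:2]])
from ov import P
cab=[.5901,-.2002,-.110]
for al in(1.0,1.3,1.57): print(al,proj("top",P(cab,(-45,-65+42*np.sin(al),150+42*np.cos(al)))),*[np.round(proj("scene",P(cab,(x,-65+42*np.sin(al),150+42*np.cos(al)))),1) for x in(-32,-58)])
im=b.astype(int)[175:225,320:375];d=im[:,:,0]-im[:,:,2];m=((d>50)&(im[:,:,0]>120)).astype(np.uint8)
n,l,st,ce=cv2.connectedComponentsWithStats(m);print("top orange",[(int(st[i,4]),np.round(ce[i]+[320,175],1)) for i in range(1,n) if st[i,4]>4])
E
```

```text
orange [(25, array([194.7, 158.8]))]
-0.2 [181.4 146.2] 0 [183.2 147. ] 0.2 [185.2 148.2] 0.6 [188.9 151.4] 1.0 [192.  155.2] 1.3 [193.5 158.1] 1.57 [194.2 160.5] 
53.35 [-0.75 -1.   -1.25 -0.5 ] [33.  33.  32.8 32.8]
53.4 [-1.   -0.75 -1.25 -0.5 ] [33.  33.  32.8 32.8]
53.45 [-1.   -0.75 -1.25 -0.5 ] [32.9 32.9 32.7 32.7]
[(0.55, array([185., 159.,  39.,  45.]))]
53.55 [ 0.4327 -0.2111  0.1956] -0.0002620573187271062 [ 1.0958 -1.0458  0.2638]
knuckle_top [(0.62, array([217.4, 186.5]))]
knuckle_low [(0.49, array([220.4, 204.4]))]
door_edge []
button_knob [(0.59, array([194.7, 160.6])), (0.18, array([228.9, 239.7]))]
0 [183.7 173.3] 3 [185.1 172. ] 6 [186.7 170.6] 10 [188.8 169. ] 15 [191.7 167.1] 20 [194.7 165.4] 
from shut TCP, tool [124.2446 -33.0328  73.5731]
button_knob [(0.6, array([296.1, 191.6])), (0.54, array([340.6, 199. ]))]
door_edge [(0.84, array([344. , 193.6])), (0.47, array([341. , 190.9]))]
knuckle_top [(0.92, array([294.2, 183.5]))]
knuckle_low [(0.64, array([294.2, 188.3])), (0.54, array([261.6, 242.8]))]
1.0 [341.497  197.8996] [189.5 157.6] [194.4 152.9]
1.3 [339.1169 198.2062] [191.1 160.5] [195.9 155.8]
1.57 [338.0147 198.6393] [191.8 162.9] [196.5 158.2]
top orange [(25, array([338.3, 198.6]))]
```

Door reads shut (about -1°) and the button about 1.4–1.5 rad. I'll press the knob once more for margin.

Emit:
servo_tool(
  steps="0 0 0 40 0 0 1;0 0 0 40 0 0 1;0 0 0 30 0 0 1;0 0 0 0 0 40 1;0 0 0 0 0 22 1;0 0 0 0 0 6 1;0 0 0 0 0 3 1;0 0 0 0 0 1 1;0 0 0 0 0 1 1;0 0 0 0 0 0 1",
)

```text
t: 55.05
tcp_pos: [0.5417, -0.2231, 0.1235]
orientation: [[0.994, -0.109, 0.002], [-0.109, -0.994, -0.001], [0.002, 0.0, -1.0]]
wrist_force: [1.1, 0.2, 1.9]
opening: -0.0
```

Emit:
servo_tool(
  steps="0 0 0 0 0 0.5 1;0 0 0 0 0 0 1",
)

```text
t: 55.25
tcp_pos: [0.5414, -0.2231, 0.1223]
orientation: [[0.994, -0.109, 0.001], [-0.109, -0.994, -0.0], [0.001, 0.0, -1.0]]
wrist_force: [0.9, -0.0, 1.2]
opening: -0.0002
```

Emit:
servo_tool(
  steps="0 0 0 0 0 -5 1;0 0 0 0 0 -25 1;0 0 0 0 0 -40 1;0 0 0 -30 0 0 1;0 0 0 -40 0 0 1;0 0 0 -40 0 0 1;0 0 0 0 0 0 1",
)

```text
t: 55.95
tcp_pos: [0.4288, -0.2104, 0.1924]
orientation: [[0.994, -0.11, -0.001], [-0.11, -0.994, 0.0], [-0.001, 0.0, -1.0]]
wrist_force: [0.3, 0.6, -0.4]
opening: -0.0001
```

```bash
python3 kn.py|head -1; python3 ang.py; python3 dr.py|head -4; python3 - <<'E'
from h import *
print(r.state()["wrist_force"])
b=vision.snapshot("top")
for n in("knuckle_top","knuckle_low","door_edge"): print(n,[(round(q["score"],2),np.round(q["xy"],1)) for q in vision.spot_point("top",n)[:1]])
print(r.job_done())
E
```

```text
orange [(23, array([194.6, 159.5]))]
56.0 [-1.   -0.75 -1.25 -0.5 ] [33.  33.  32.9 32.8]
56.05 [-1.   -0.75 -1.25 -0.5 ] [33.1 33.1 33.  32.9]
56.1 [-1.   -0.75 -1.25 -0.5 ] [33.  32.9 32.9 32.8]
[(0.79, array([193., 162.,  29.,  43.])), (0.73, array([266., 219.,  55.,  68.]))]
56.2 [ 0.4327 -0.2111  0.1921] -9.797201358787745e-05 [-0.0601 -0.3647  0.7383]
knuckle_top [(0.75, array([218.4, 185.7]))]
knuckle_low [(0.76, array([221.7, 201.3]))]
door_edge [(0.27, array([259.9, 188.8]))]
[0.1475 0.481  0.8465]
knuckle_top [(0.97, array([298.8, 182.9]))]
knuckle_low [(0.88, array([294.9, 190.1]))]
door_edge [(0.57, array([346.1, 195.3]))]
the job is handed in; nothing more can be done
None
```

The door is off the stand, hung on both cabinet pins and shut, with the turn-button across it. I handed the job in at about 56 s of the 72 s allowed; it returned no verdict.

**Last checks**
- **Door:** it read about 1° past shut in three pictures in a row, so it was at rest.
- **Knuckles:** both were seen within about 1–4 pixels of their seated places. When I lowered the door it came to a firm stop at the expected height.
- **Button:** I estimate about 1.5 rad from its knob; the limit is 1.3. That is an image estimate, and I did not feel the end stop.
- **Robot:** it was standing clear with no contact force beyond noise.
- **Bystanders:** I did not check the jar, teacup, tin and mortar at the end. No move was planned near them.

**What went wrong on the way**
- The fingertips sit about 28 mm higher than the reported tool position, so my first grip closed above the door.
- After two of the pushes the door sprang back open, by about 10° and then 5°. It still stood about 2° open when I first turned the button.
- That first turn jammed, probably against the door's edge, with about 88 N at the wrist (limit 120 N). I backed off and turned the button again while the other finger held the door shut.
- The automatic door-edge finder was unreliable once the door was shut, so I relied on fitting the door's top edge instead.

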